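# Load the nozzle-adapter rack in dot order, close its keeper and lock it with the T-key

### The arm

A 6-joint arm with a two-finger parallel gripper is mounted at the origin on a cart in front of the work surface, level with it; the furniture and walls round the work are solid. World frame = base frame: x ahead of the robot, y to its left, z up, the work surface at z = 0. Lengths are in m, angles in rad, forces in N, time in s.
With the tool pointing down it reaches from about 0.35 to 0.775 m from the base axis. Payload 5.5 kg.
Tool frame: the origin (TCP) lies at the very end of the fingers, on their centre line; the grasp point (between the pads) lies 19 mm behind it (grip_point_offset is the distance from the TCP to the grasp point, in m); z points along the fingers, y is the direction in which the jaws open and shut (so a half turn about z gives the same grasp; the last joint's range is limited). The gripper opens to 85 mm and grips with 20 to 120 N. Pads are 22 mm wide; open, the fingers measure 114 mm over their backs; the gripper's body (76 mm by 85 mm) begins 54 mm behind the grasp point. The pads swing forward as they close: fully open they stand 13 mm farther back than shut.
Start: joints at [-1.279, 0.313, 0.046, 1.304, 0, 1.431], TCP at [0.241, -0.522, 0.231] pointing down, gripper open.
Joint ranges: [-2.76, 2.76], [-0.86, 1.69], [-1.03, 1.26], [-2.2, 2.34], [-1.47, 1.5], [-3.14, 3.14]. Speed limits (rad/s): [2.57, 2.57, 3.14, 3.14, 3.14, 3.14].

### API

Orientations are given as a unit quaternion [w, x, y, z].
In Python, from workcell import * gives the robot as it stands.
- The arm moves only by the shell command python3 -m crank 'ROWS' [OPENING] [FORCE]. ROWS is a JSON object of lists of equal length, an entry for each row: "travel": the shift along the tool's x, y, z in units of 40 mm (1.0 is 40 mm), a list of three; "turn": the turn about the tool's z in rad. In form: {"travel": [[x, y, z], ...], "turn": [turn, ...]}. A call has 1 to 5 rows; each row is the pose to reach, as a shift and turn from the pose commanded when the call began, along the tool's axes at that moment; what a row does not reach only later rows make up. A row lasts 1/12 s, in which the tool goes at most 41.7 mm and 7.16 degrees, less where a joint would pass 70% of its speed; a pose out of reach is approached as far as the arm can. A call with a gripper value outside its range is refused whole. OPENING is the finger opening in mm, from 0 to 85.4, set as the call begins (- or left out, the last holds). The fingers move at their own pace and stop on an object; FORCE is the grip in N (left out, the last holds). Time passes only in rows, so rows that repeat a pose let the fingers close. It gives the time, the measured TCP pose, the force and the opening at its end, in the units of the state.
- get_state(): the state, without advancing time (a new reading comes with each control period).
- read_camera(name): name is "side" or "top"; returns a dict with "image" (384x512x3 uint8, red, green, blue), "K" (3x3 intrinsics, pixels), "k1" (the pictures are not rectified: a ray, as slopes to the right and down, at radius r is drawn at 1 + k1 r^2 times it, then the intrinsics apply), "R" (3x3) and "t" (3): a world point X has camera coordinates R X + t. Camera axes: x right, y down, z forward; pixel columns grow to the right and rows downward; lengths in m; the calibration is good to about 2 mm. A picture is of the moment at which its call begins. There is no depth.
- hand_in(): hands the job in, once; it reports no verdict.
The state is a dict: "clock": time; "joint_pos": joint angles; "qvel": joint speeds; "tau": joint torques, N m; "tcp_pos": TCP position; "orientation": TCP orientation; "wrist_force": force on the tool from outside, world axes, zero at the start; "ft_torque": the same for the moment, N m; "finger_gap": finger opening in m.
Only numpy, scipy, OpenCV 4.12 (cv2) and the standard library are available. Lean on these libraries where they do the work, as an engineer would, in place of code of your own. Each camera call takes 0.05 s, during which the arm holds its last target. There are 200 camera calls.

### The job

Load the hexagonal nozzle adapters standing on the bench into the rack, working from the one-dot pocket up: the 76 mm tall adapter goes in the one-dot pocket, the 88 mm in two, the 100 mm in three and the 112 mm in four, each upright and fully down on the floor with its flats square between the jaws; where a size is missing, leave its pocket empty. Then slide the keeper bar fully closed by its fin so that its tabs cover the adapters' feet, and only then put the T-key from the stand down through the lock slot until its collar rests on the keeper plate, and give it a quarter turn, either way, so that it is locked and cannot lift out. Put nothing in before its turn, and leave the other things on the bench where they are.

Things in the scene. Friction and masses are not known exactly. Their poses are not given: they have to be found in the camera images.
- adapter_a_mid (a point): One-dot steel nozzle adapter, 76 mm tall, upright, about 0.22 kg, may be absent. Hexagonal foot 44 mm across flats (51 over corners), 26 mm tall; above it to the top a hexagonal neck 26 mm across flats, flats parallel to the foot's. Point: on the axis, half-way up. z up; its x axis, and each 60 degrees from it, is square to a pair of flats.
- adapter_b_mid (a point): Two-dot steel nozzle adapter, 88 mm tall, upright, about 0.22 kg, may be absent. Hexagonal foot 44 mm across flats (51 over corners), 26 mm tall; above it to the top a hexagonal neck 26 mm across flats, flats parallel to the foot's. Point: on the axis, half-way up. z up; its x axis, and each 60 degrees from it, is square to a pair of flats.
- adapter_c_mid (a point): Three-dot steel nozzle adapter, 100 mm tall, upright, about 0.22 kg, may be absent. Hexagonal foot 44 mm across flats (51 over corners), 26 mm tall; above it to the top a hexagonal neck 26 mm across flats, flats parallel to the foot's. Point: on the axis, half-way up. z up; its x axis, and each 60 degrees from it, is square to a pair of flats.
- adapter_d_mid (a point): Four-dot steel nozzle adapter, 112 mm tall, upright, about 0.22 kg, may be absent. Hexagonal foot 44 mm across flats (51 over corners), 26 mm tall; above it to the top a hexagonal neck 26 mm across flats, flats parallel to the foot's. Point: on the axis, half-way up. z up; its x axis, and each 60 degrees from it, is square to a pair of flats.
- rack: Metal rack fixed to the bench, 400 x 100 mm. Origin: underside, mid-row; y along the row, z up. Two jaws along y, 47 mm apart, faces square to x; tops 26 mm (near, -x) and 34 mm (far) above the bench. Dividers (16 mm high) make four pockets 64 mm apart, 58 mm long. A foot enters only with flats within 6 degrees of square. Lock housing at the +y end.
- pocket_1 (a point): Centre of the floor of the pocket with 1 dot on top of the near jaw, 6 mm above the bench; axes as the rack's. It is the one at the rack's -y end, away from the lock.
- pocket_2 (a point): Centre of the floor of the pocket with 2 dots on top of the near jaw, 6 mm above the bench; axes as the rack's.
- pocket_3 (a point): Centre of the floor of the pocket with 3 dots on top of the near jaw, 6 mm above the bench; axes as the rack's.
- pocket_4 (a point): Centre of the floor of the pocket with 4 dots on top of the near jaw, 6 mm above the bench; axes as the rack's.
- keeper (a joint): Dark flat keeper bar on the far jaw, slides along rack +y: 0 = open (as found; its tabs stand between the pockets), 0.032 m = fully closed at its stop (tabs over the adapters' feet, 35 to 41 mm above the bench). Takes about 3 N, stays where left. The slotted plate at its +y end lines up with the lock slot only when closed.
- keeper_grip (a point): Middle of the keeper's upright fin at the rack's -y end: 12 mm thick (rack y), 36 mm wide (rack x); point 61 mm above the bench, fin top 79 mm, bar at its foot up to 41 mm. Moves with the keeper; axes as the rack's.
- lock_slot (a point): Lock slot centre, 41 mm above the bench at the top of the keeper's plate; fixed to the rack, axes as the rack's. Long side along rack x: 50 x 16 mm in the housing's plate (29 to 35 mm above the bench), 54 x 20 mm in the keeper's plate (35 to 41 mm; aligned when closed). Below, a cavity 56 mm wide, down to 6 mm above the bench, where the head can turn.
- key_grip (a point): T-key, 0.12 kg, loose, upright in a fixed stand 80 x 54 x 30 mm; lift straight out. Point: middle of its black handle, 44 mm long (x), 14 mm thick (y), top 14 mm above. Below the point: collar 32 mm wide, underside 29 mm down; shank 11 mm thick; T-head 44 mm (x, parallel to the handle) x 12 x 10 mm, bottom 54 mm down. z up.
- filler: Filling machine, fixed furniture at the right rear: a grey box about 330 x 320 mm, 0.2 m tall, with a brown front panel towards +y; from it a rod stands 0.41 m high near its +y, -x corner, with an arm holding a nozzle over the open bottle, 0.31 m up. Keep the arm clear of it. Origin near the middle of its underside.
- beaker: Bystander: steel sampling beaker, 67 mm across, 78 mm tall; origin at the centre of its underside. Leave alone.
- bottle_open: Bystander: open round red-brown bottle, 68 mm across, 156 mm tall; origin at the centre of its underside. Leave alone.
- spanner: Bystander: flat open-ended spanner, 169 mm long; origin at the centre of its underside. Leave alone.
- sample_1: Bystander: small dropper bottle, 33 mm across, 102 mm tall; origin at the centre of its underside. Leave alone.
- red_cap: Bystander: red screw cap, 58 mm across, 33 mm tall; origin at the centre of its underside. Leave alone.
Things that resemble listed ones, but are neither listed nor needed, are in the scene too. What is shaped like the part that bears adapter_d_mid but purple or yellow is not meant.

How it is judged:
By the outcome, as a careful person would: the job done as asked, in the order asked, and still so for the second after the job is handed in, with the robot touching nothing.
Of adapter_a, adapter_b, adapter_c, adapter_d only 3 to 4 are there at a start; the rules pass over those that are not, and their reading is None.
At some moment in a run one of adapter_a, adapter_b, adapter_c, adapter_d may be knocked a few centimetres aside while the robot is not near it.
It also fails if it takes over 210 s, if anything falls off the work surface, if the arm or the gripper's body presses on something with over 40 N, if the wrist force passes 120 N, or if a joint passes its speed limit or range.

## Working session

There is one attempt and no reset: what is moved stays moved. The work goes in short steps, Python scripts to look and compute and a shell command to move; the robot and the scene stay as the last step left them, time stands still between calls to the robot, and variables do not carry over. Pictures are saved under pics/ and viewed, about 12 in all and at most 16, crops included, and the job is handed in when it is done.

```bash
mkdir -p pics; ls; cat > h.py <<'E'
from workcell import *
import numpy as np, cv2
def shot(n,f=None):
    c=read_camera(n)
    if f: cv2.imwrite(f,c["image"][:,:,::-1])
    return c
def ray(c,u,v):
    K=np.array(c["K"]);R=np.array(c["R"]);t=np.array(c["t"])
    d=np.array([(u-K[0,2])/K[0,0],(v-K[1,2])/K[1,1]])
    p=d.copy()
    for _ in range(30): p=d/(1+c["k1"]*(p@p))
    return -R.T@t, R.T@np.array([p[0],p[1],1.])
def onz(c,u,v,z):
    o,d=ray(c,u,v); return o+d*(z-o[2])/d[2]
def proj(c,X):
    K=np.array(c["K"]);x=np.array(c["R"])@np.array(X)+np.array(c["t"]);p=x[:2]/x[2]
    p=p*(1+c["k1"]*(p@p)); return K[:2,:2]@p+K[:2,2]
E
python3 - <<'E'
from h import *
import pickle
for n in("top","side"):
    c=shot(n); pickle.dump(c,open(n+".pkl","wb"))
    cv2.imwrite(f"pics/{n}0.png",cv2.resize(c["image"][:,:,::-1],(800,600),interpolation=cv2.INTER_CUBIC))
    print(n,np.round(c["K"],1).tolist(),c["k1"],"pos",-np.array(c["R"]).T@np.array(c["t"]),np.round(c["R"],2).tolist())
s=get_state();print(s)
E
```

```text
pics
top [[494.9, 0.0, 253.9], [0.0, 494.9, 193.7], [0.0, 0.0, 1.0]] 0.014926262736146303 pos [ 0.26759332 -0.02086619  1.34500125] [[-0.03, -1.0, -0.01], [-0.98, 0.03, -0.18], [0.18, 0.01, -0.98]]
side [[497.6, 0.0, 256.5], [0.0, 497.6, 192.9], [0.0, 0.0, 1.0]] -0.06179760101186766 pos [-0.05094624 -1.42317497  0.78870775] [[0.93, -0.37, 0.03], [-0.14, -0.41, -0.9], [0.34, 0.83, -0.43]]
{'clock': 0.1, 'joint_pos': array([-1.27858933e+00,  3.13924913e-01,  4.50704510e-02,  1.30359313e+00,
        9.91060625e-08,  1.43118219e+00]), 'qvel': array([ 0.00024695, -0.00158196,  0.00203636, -0.00050965,  0.00024983,
       -0.00091358]), 'tau': array([ 2.26897224e-03, -4.81725097e+01,  2.99244958e+01,  1.26674978e-02,
       -1.42610143e-04,  1.54701542e-06]), 'tcp_pos': array([ 0.24050138, -0.52177768,  0.23048921]), 'orientation': array([-8.23233849e-04,  9.76781389e-01,  2.14236869e-01, -6.28822629e-05]), 'wrist_force': array([-0.31737083,  0.78116182, -0.3916901 ]), 'ft_torque': array([-0.02851311, -0.00029318,  0.00424574]), 'finger_gap': 0.0850741796480014}
```

View pics/top0.png

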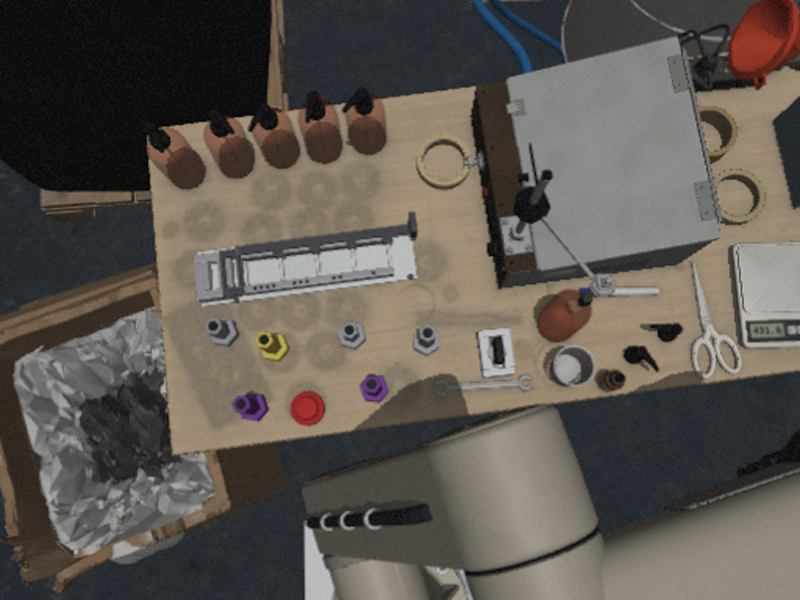

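View pics/side0.png

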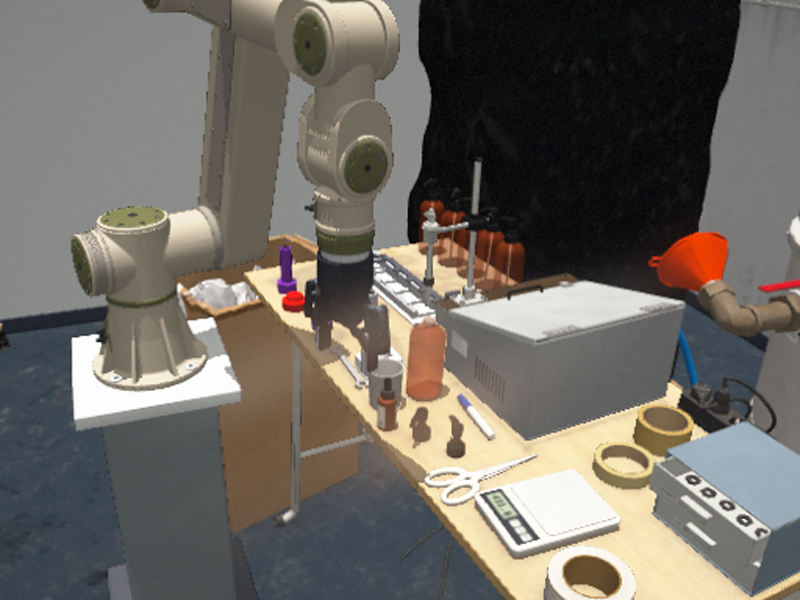

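Top view (800 px scale): grey adapters at (222,330), (350,333) and (427,338). The yellow one (272,345) and purple ones (250,405), (373,387) are decoys. The key stand is at (497,352), the rack runs (195..415, 235..300), and its fin is at (412,225). In the side view the arm hides the adapters. I'll work out rough positions and enlarge the rack.

```bash
python3 - <<'E'
from h import *
import pickle
c=pickle.load(open("top.pkl","rb")); s=0.64
for n,u,v,z in [("A?",222,334,.013),("B?",350,336,.013),("C?",427,344,.013),("key",497,350,.04),("fin",412,222,.079),("rackL",196,302,.0),("rackR",415,278,0),("rackUL",196,254,.0),("bench L",150,130,0),("spannerL",440,385,0)]:
    print(n,np.round(onz(c,u*s,v*s,z),3))
im=c["image"][140:270,110:350,::-1]
a=cv2.resize(c["image"][145:205,118:278,::-1],(800,300),interpolation=cv2.INTER_CUBIC)
b=cv2.resize(c["image"][195:245,125:335,::-1],(800,190),interpolation=cv2.INTER_CUBIC)
cv2.imwrite("pics/crop1.png",np.vstack([a,b]))
from scipy.spatial.transform import Rotation as Ro
E
```

```text
A? [0.466 0.297 0.013]
B? [0.455 0.074 0.013]
C? [ 0.437 -0.06   0.013]
key [ 0.42  -0.177  0.04 ]
fin [ 0.638 -0.04   0.079]
rackL [0.526 0.347 0.   ]
rackR [ 0.558 -0.043  0.   ]
rackUL [0.614 0.348 0.   ]
bench L [0.853 0.437 0.   ]
spannerL [ 0.367 -0.08   0.   ]
```

View pics/crop1.png

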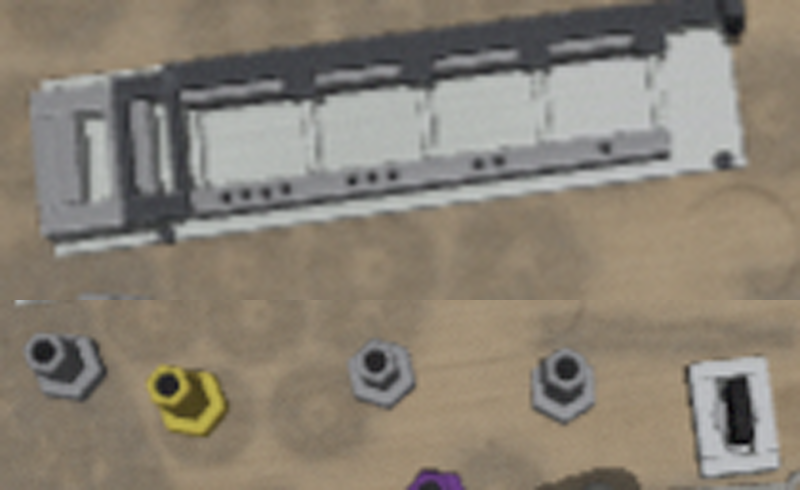

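Crop: grey adapters with black bores at crop (43,350), (375,362) and (567,368). The dots on the near jaw increase towards the lock, with one dot at (605,147). The fin is at the right end (735,15). Next I move the arm out of the side camera's view, over to the left.

```bash
python3 -m crank '{"travel":[[2.4,-2.8,-0.5],[2.4,-2.8,-0.5],[2.4,-2.8,-0.5],[2.4,-2.8,-0.5]],"turn":[0,0,0,0]}' && python3 -m crank '{"travel":[[2.4,-2.8,-0.5],[2.4,-2.8,-0.5],[2.4,-2.8,-0.5],[2.4,-2.8,-0.5]],"turn":[0,0,0,0]}' && python3 -m crank '{"travel":[[2.4,-2.8,-0.5],[2.4,-2.8,-0.5],[2.4,-2.8,-0.5],[2.4,-2.8,-0.5],[2.4,-2.8,-0.5]],"turn":[0,0,0,0,0]}' && python3 -m crank '{"travel":[[0,0,0],[0,0,0],[0,0,0],[0,0,0],[0,0,0]],"turn":[-0.61,-0.61,-0.61,-0.61,-0.61]}' && python3 -m crank '{"travel":[[0,0,0],[0,0,0],[0,0,0],[0,0,0],[0,0,0]],"turn":[-0.61,-0.61,-0.61,-0.61,-0.61]}'
```

```text
clock: 0.43
tcp_pos: [0.2811, -0.3766, 0.2512]
orientation: [-0.001, 0.977, 0.215, 0.0]
wrist_force: [-0.4, 1.1, 0.7]
finger_gap: 0.0853
clock: 0.77
tcp_pos: [0.3211, -0.2349, 0.2717]
orientation: [-0.001, 0.977, 0.215, 0.0]
wrist_force: [0.4, -0.1, -0.1]
finger_gap: 0.0855
clock: 1.18
tcp_pos: [0.362, -0.0929, 0.2919]
orientation: [-0.0, 0.976, 0.217, 0.001]
wrist_force: [-0.9, -0.9, -0.2]
finger_gap: 0.0857
clock: 1.6
tcp_pos: [0.3613, -0.0969, 0.2909]
orientation: [-0.0, 0.866, 0.5, -0.0]
wrist_force: [0.1, 0.3, 1.0]
finger_gap: 0.0853
clock: 2.02
tcp_pos: [0.3613, -0.097, 0.2909]
orientation: [-0.0, 0.676, 0.737, -0.0]
wrist_force: [-0.2, 0.6, 1.2]
finger_gap: 0.0853
```

Now left, along the tool's x axis, which is close to world +y.

```bash
python3 -m crank '{"travel":[[5,0,0],[5,0,0],[5,0,0],[5,0,0],[5,0,0]],"turn":[0,0,0,0,0]}' && python3 -m crank '{"travel":[[5,0,0],[5,0,0],[5,0,0],[5,0,0],[5,0,0]],"turn":[0,0,0,0,0]}'  && python3 -m crank '{"travel":[[2,0,0],[2,0,0],[2,0,0],[2,0,0],[2,0,0]],"turn":[0,0,0,0,0]}'
python3 - <<'E'
from h import *
import pickle
for n in("top","side"):
    c=shot(n); pickle.dump(c,open(n+"1.pkl","wb"))
    if n=="side":
        im=c["image"][120:280,130:330,::-1]
        cv2.imwrite("pics/side1.png",cv2.resize(im,(750,600),interpolation=cv2.INTER_CUBIC))
E
```

```text
clock: 2.43
tcp_pos: [0.3446, 0.1044, 0.2911]
orientation: [-0.0, 0.678, 0.735, -0.0]
wrist_force: [0.4, 0.0, 0.5]
finger_gap: 0.0853
clock: 2.85
tcp_pos: [0.3286, 0.3044, 0.2908]
orientation: [-0.0, 0.678, 0.736, -0.0]
wrist_force: [0.1, -0.6, 0.3]
finger_gap: 0.0854
clock: 3.27
tcp_pos: [0.3226, 0.3813, 0.2905]
orientation: [0.0, 0.678, 0.735, -0.001]
wrist_force: [-0.4, 0.3, 0.3]
finger_gap: 0.0855
```

View pics/side1.png

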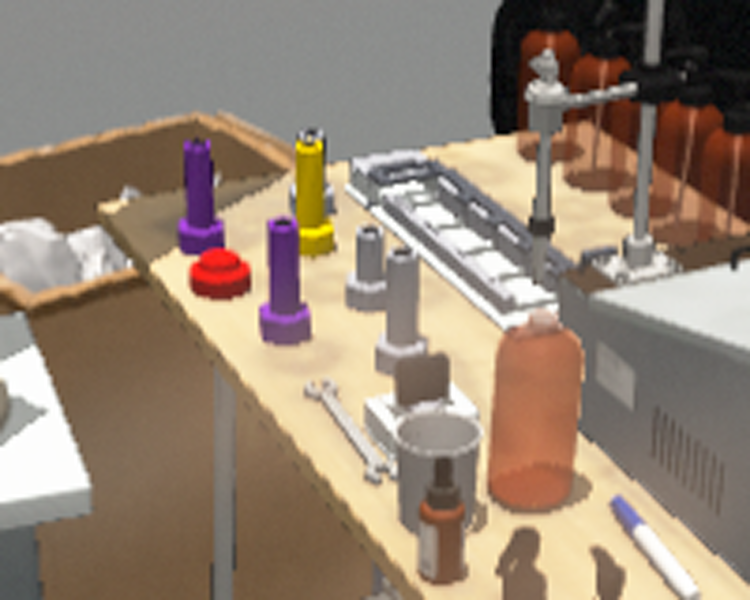

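Side crop: a short grey adapter with its bore at (370,231), a tall grey one with its bore at (402,251), and a third grey one behind the yellow, top at (313,133). So three are present. I'll triangulate the bore tops to get heights and refine the poses.

```bash
python3 - <<'E'
from h import *
import pickle
T=pickle.load(open("top1.pkl","rb"));S=pickle.load(open("side1.pkl","rb"))
g=cv2.cvtColor(T["image"],cv2.COLOR_RGB2GRAY).astype(float); hsv=cv2.cvtColor(T["image"],cv2.COLOR_RGB2HSV)
def tri(a,b):
    o1,d1=ray(T,*a);o2,d2=ray(S,*b)
    s=np.linalg.lstsq(np.c_[d1,-d2],o2-o1,rcond=None)[0]
    p,q=o1+d1*s[0],o2+d2*s[1]; return (p+q)/2,np.linalg.norm(p-q)
for n,(u,v),b in [("A",(136,208),(213.5,155.5)),("B",(223,211),(228.7,181.6)),("C",(274,213),(237.2,186.9))]:
    w=g[v-4:v+5,u-4:u+5]; k=np.clip(90-w,0,None); yy,xx=np.mgrid[v-4:v+5,u-4:u+5]
    a=((k*xx).sum()/k.sum(),(k*yy).sum()/k.sum())
    p,e=tri(a,b); print(n,np.round(a,2),np.round(p,4),round(e,4))
    for h in(.076,.088,.1,.112):
        x=onz(T,*a,h); print("   ",h,np.round(x,4),np.round(proj(S,x),1))
# grey blobs
m=((hsv[:,:,1]<60)&(hsv[:,:,2]>60)).astype(np.uint8)
m[:195]=0;m[245:]=0
n,l,st,ce=cv2.connectedComponentsWithStats(m)
for i in range(1,n):
    if st[i,4]>60: print(st[i],ce[i])
a=cv2.resize(T["image"][195:230,120:160,::-1],(400,350),interpolation=cv2.INTER_CUBIC)
b=cv2.resize(T["image"][197:232,203:243,::-1],(400,350),interpolation=cv2.INTER_CUBIC)
c=cv2.resize(T["image"][200:235,253:293,::-1],(400,350),interpolation=cv2.INTER_CUBIC)[:250]
d=cv2.resize(T["image"][205:245,298:338,::-1],(400,400),interpolation=cv2.INTER_CUBIC)[:250]
cv2.imwrite("pics/crop2.png",np.vstack([np.hstack([a,b]),np.hstack([c,d])]))
E
```

```text
A [135.98 208.24] [0.4725 0.2949 0.0851] 0.0054
    0.076 [0.4713 0.2979 0.076 ] [212.3 157.5]
    0.088 [0.4693 0.2948 0.088 ] [212. 155.]
    0.1 [0.4674 0.2918 0.1   ] [211.7 152.4]
    0.112 [0.4655 0.2888 0.112 ] [211.4 149.8]
B [223.19 210.92] [0.4592 0.071  0.073 ] 0.0031
    0.076 [0.4572 0.0712 0.076 ] [227.7 180.9]
    0.088 [0.4555 0.0703 0.088 ] [227.3 177.9]
    0.1 [0.4537 0.0694 0.1   ] [226.9 174.9]
    0.112 [0.4519 0.0686 0.112 ] [226.5 171.9]
C [273.29 212.79] [ 0.4444 -0.0577  0.1117] 0.0024
    0.076 [ 0.4484 -0.0584  0.076 ] [238.  196.8]
    0.088 [ 0.4466 -0.0581  0.088 ] [237.5 193.5]
    0.1 [ 0.4449 -0.0577  0.1   ] [237.  190.2]
    0.112 [ 0.4432 -0.0574  0.112 ] [236.5 186.9]
[ 108  195   62   50 2272] [136.72359155 219.8727993 ]
[187 195  50  41 643] [215.31104199 213.78693624]
[ 439  195   73   48 2031] [475.41654357 214.00295421]
[   0  196  107   49 2700] [ 64.00037037 225.05518519]
[ 264  198   77   47 1412] [303.48796034 219.10481586]
[348 219  34  26 582] [364.79381443 232.1185567 ]
[240 232  30  13 179] [254.73743017 239.00558659]
```

View pics/crop2.png

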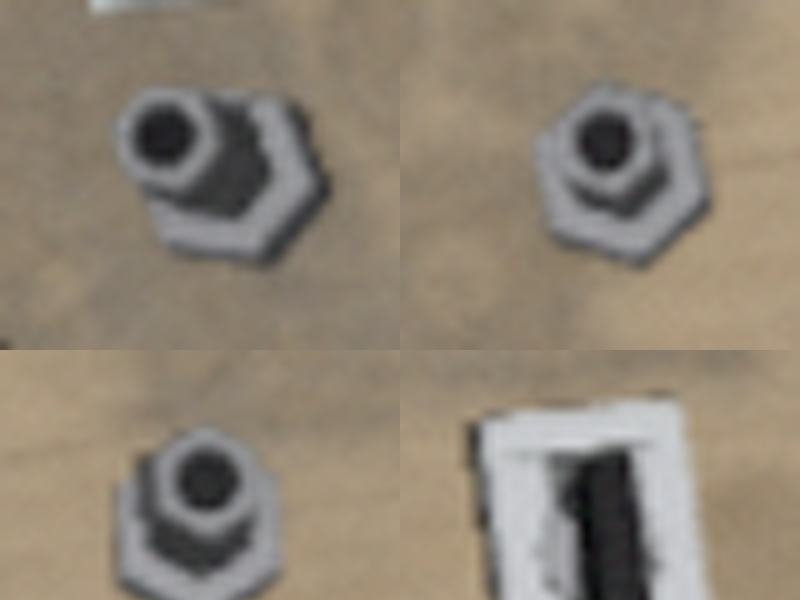

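B (223,211 native px) is 76 mm and C (273,213) is 112 mm. A (136,208) fits 88 mm. The yellow one, which stands beside A, and the purple ones are excluded by colour. The last panel shows the key handle as a dark bar. Next: foot vertices for orientation and a height check, then the rack and key poses.

```bash
python3 - <<'E'
from h import *
import pickle
T=pickle.load(open("top1.pkl","rb"));g=cv2.cvtColor(T["image"],cv2.COLOR_RGB2GRAY)
def V(x,y,ox,oy): return onz(T,(x+.5)/10-.5+ox,(y+.5)/10-.5+oy,.026)
A=[V(*p,120,195) for p in((275,97),(315,185),(258,250),(165,237))]
B=[V(x-400,y,203,197) for x,y in((605,82),(690,115),(705,200),(640,258),(555,232),(540,150))]
C=[V(x,y-350,253,200) for x,y in((118,487),(120,575),(280,575),(280,490))]
for n,P in(("A",A),("B",B),("C",C)):
    P=np.array(P)[:,:2]; e=np.diff(P,axis=0)
    print(n,"edges",np.round(np.linalg.norm(e,axis=1),4),"ang mod60",np.round(np.degrees(np.arctan2(e[:,1],e[:,0]))%60,1))
    if n!="C": print("  ctr",P.mean(0) if n=="B" else (P[0]+P[2]-P[1]+P[1]+P[3]-P[2])/2)
# dots on near jaw
for n,x,y in((4,257,190),(3,372,176),(2,489,162),(1,605,148)):
    print("dots",n,np.round(onz(T,118+(x+.5)/5-.5,145+(y+.5)/5-.5,.026),4))
# columns through pocket centres
for n,x in((4,257),(3,372),(2,489),(1,605)):
    u=int(118+x/5-1.6); print(n,u,"v153..",g[150:196,u].tolist())
# key
w=g[205:242,300:335]; m=(w<45).astype(np.uint8); k,l,st,ce=cv2.connectedComponentsWithStats(m)
for i in range(1,k):
    if st[i,4]>25:
        pts=np.argwhere(l==i)[:,::-1]; W=np.array([onz(T,p[0]+300,p[1]+205,.073)[:2] for p in pts])
        r=cv2.minAreaRect(W.astype(np.float32)); ev=np.linalg.eigh(np.cov(W.T))[1][:,1]
        print("key blob",st[i],W.mean(0),r,np.degrees(np.arctan2(ev[1],ev[0])))
E
```

```text
A edges [0.0268 0.0229 0.0255] ang mod60 [24.4 18.5 20.3]
  ctr [0.470662   0.29518958]
B edges [0.0248 0.0235 0.0234 0.024  0.0227] ang mod60 [ 6.9  8.7 10.4 11.2  9.4]
  ctr [0.45669268 0.07061381]
C edges [0.0238 0.0429 0.023 ] ang mod60 [59.4 28.3 57.8]
dots 4 [0.5473 0.2212 0.026 ]
dots 3 [0.5531 0.1584 0.026 ]
dots 2 [0.5589 0.0944 0.026 ]
dots 1 [0.5647 0.0309 0.026 ]
4 167 v153.. [140, 139, 138, 138, 134, 115, 81, 73, 74, 75, 72, 79, 135, 129, 81, 59, 164, 191, 198, 197, 198, 195, 194, 193, 198, 197, 195, 196, 196, 196, 193, 168, 124, 68, 79, 138, 95, 76, 174, 194, 192, 133, 121, 128, 130, 132]
3 190 v153.. [131, 125, 112, 81, 74, 71, 71, 74, 62, 138, 130, 82, 60, 162, 188, 193, 193, 194, 194, 190, 193, 194, 195, 193, 189, 192, 193, 193, 168, 148, 140, 144, 152, 94, 85, 172, 194, 192, 135, 123, 123, 129, 130, 130, 136, 142]
2 214 v153.. [84, 74, 73, 75, 78, 107, 144, 112, 72, 58, 178, 196, 198, 196, 195, 198, 195, 194, 194, 197, 197, 197, 194, 197, 197, 171, 135, 93, 104, 148, 96, 107, 181, 197, 183, 144, 134, 135, 132, 128, 125, 125, 128, 128, 129, 133]
1 237 v153.. [76, 76, 104, 143, 113, 73, 58, 181, 200, 199, 198, 200, 200, 200, 197, 199, 198, 200, 198, 200, 200, 200, 170, 138, 121, 146, 159, 98, 106, 184, 201, 185, 142, 135, 143, 144, 148, 154, 150, 148, 148, 148, 147, 148, 148, 147]
key blob [15 11  8 17 85] [ 0.4166498  -0.17352335] ((0.4161181151866913, -0.17377524077892303), (0.04248177260160446, 0.01440825778990984), 4.151769638061523) -176.8699712640468
```

```bash
cat >> h.py <<'E'
def plan(x,y,z,yaw=None):
    "yaw: of tool y, deg"
    s=get_state(); w,a,b,c=s["orientation"]; from_=s["tcp_pos"]
    from scipy.spatial.transform import Rotation as Ro
    M=Ro.from_quat([a,b,c,w]).as_matrix()
    yw=np.degrees(np.arctan2(M[1,1],M[0,1]))
    d=M.T@(np.array([x,y,z])-from_)/.04
    print("at",np.round(from_,4),"yaw",round(yw,2),"travel",np.round(d,2),"turn",None if yaw is None else round(np.radians(((yw-yaw+90)%180)-90),3))
E
python3 - <<'E'
from h import *
import pickle
T=pickle.load(open("top1.pkl","rb"))
yr=np.radians(5.2);rx=np.array([np.cos(yr),np.sin(yr)]);ry=np.array([-rx[1],rx[0]])
o=np.array([.5560,.1262])
for n,u,vn,vf in((4,167,181.3,165.6),(3,190,178.2,162.6),(2,214,175.2,159.6),(1,237,172.2,156.6)):
    a=onz(T,u,vn,.026)[:2];b=onz(T,u,vf,.006)[:2]
    print(n,"near face x",round((a-o)@rx,4),"far",round((b-o)@rx,4),"dot x", )
for n,d in zip((4,3,2,1),([.5473,.2212],[.5531,.1584],[.5589,.0944],[.5647,.0309])): print(n,(np.array(d)-o)@rx,(np.array(d)-o)@ry)
plan(.458,.071,.18,-20.6)
E
```

```text
4 near face x 0.0042 far 0.0533 dot x
3 near face x 0.0051 far 0.054 dot x
2 near face x 0.0055 far 0.0544 dot x
1 near face x 0.0061 far 0.0551 dot x
4 -5.409914916986759e-05 0.09539752131623787
3 3.030432638219437e-05 0.03233031211800781
2 5.948705696806958e-06 -0.03193195835856142
1 2.69093751104222e-05 -0.09569628663582266
at [0.323  0.3806 0.2911] yaw 4.56 travel [-7.98  2.75  2.78] turn 0.439
```

Checks agree: the row spacing is 64 mm, the jaw gap comes out at about 49 mm against 47 mm, and A's foot centre supports 88 mm (it lies below the 88 mm top point). So B goes to pocket 1, A to pocket 2 and C to pocket 4, with pocket 3 left empty. Go for B.

```bash
python3 -m crank '{"travel":[[-4,1.4,0],[-4,1.4,0],[-4,1.4,0],[-4,1.4,0],[-4,1.4,0]],"turn":[0,0,0,0,0]}' 60 && python3 -m crank '{"travel":[[-4,1.35,1],[-4,1.35,1],[-4,1.35,1],[-4,1.35,1],[-4,1.35,1]],"turn":[0.44,0.44,0.44,0.44,0.44]}' && python3 -m crank '{"travel":[[0,0,0],[0,0,0]],"turn":[0,0]}'
python3 -c "
from h import *
plan(.458,.071,.12,-20.6)"
```

```text
clock: 3.78
tcp_pos: [0.3938, 0.2204, 0.2917]
orientation: [0.001, 0.681, 0.732, -0.0]
wrist_force: [0.7, 0.7, 0.8]
finger_gap: 0.0601
clock: 4.2
tcp_pos: [0.4593, 0.066, 0.25]
orientation: [0.001, 0.825, 0.565, -0.001]
wrist_force: [0.2, -0.2, -0.7]
finger_gap: 0.0601
clock: 4.37
tcp_pos: [0.4577, 0.0711, 0.2515]
orientation: [-0.0, 0.823, 0.569, 0.0]
wrist_force: [0.0, -0.1, -0.2]
finger_gap: 0.0596
at [0.4577 0.0711 0.2515] yaw -20.7 travel [-0.    0.01  3.29] turn -0.002
```

```bash
python3 -m crank '{"travel":[[0,0,1],[0,0,2],[0,0,3],[0,0,3.7],[0,0,3.8]],"turn":[0,0,0,0,0]}' && python3 -m crank '{"travel":[[0,0,0.5],[0,0,1],[0,0,1.45],[0,0,1.45],[0,0,1.45]],"turn":[0,0,0,0,0]}' && python3 -m crank '{"travel":[[0,0,0],[0,0,0],[0,0,0],[0,0,0],[0,0,0]],"turn":[0,0,0,0,0]}' 15 50 && python3 -m crank '{"travel":[[0,0,0],[0,0,0],[0,0,0],[0,0,0],[0,0,0]],"turn":[0,0,0,0,0]}' && python3 -m crank '{"travel":[[0,0,-0.6],[0,0,-1.5],[0,0,-2],[0,0,-2],[0,0,-2]],"turn":[0,0,0,0,0]}'
python3 -c "
from h import *
plan(.5949,.0337,.125,5.5)"
```

```text
clock: 4.78
tcp_pos: [0.4538, 0.0734, 0.0953]
orientation: [-0.002, 0.821, 0.571, -0.003]
wrist_force: [-0.9, 0.8, 0.2]
finger_gap: 0.0599
clock: 5.2
tcp_pos: [0.4583, 0.0727, 0.0424]
orientation: [-0.0, 0.821, 0.57, 0.0]
wrist_force: [0.8, 0.4, -1.0]
finger_gap: 0.0603
clock: 5.62
tcp_pos: [0.4597, 0.072, 0.043]
orientation: [0.001, 0.822, 0.57, 0.001]
wrist_force: [-1.3, 0.4, 7.1]
finger_gap: 0.0251
clock: 6.03
tcp_pos: [0.4597, 0.072, 0.043]
orientation: [0.001, 0.822, 0.57, 0.001]
wrist_force: [-0.9, 0.9, 7.4]
finger_gap: 0.0254
clock: 6.45
tcp_pos: [0.4594, 0.0717, 0.1225]
orientation: [0.001, 0.822, 0.569, 0.001]
wrist_force: [0.2, 0.6, -2.7]
finger_gap: 0.025
at [0.4594 0.0717 0.1225] yaw -20.57 travel [ 0.3   3.51 -0.05] turn -0.455
```

```bash
python3 -m crank '{"travel":[[0.3,1,0],[0.3,2,0],[0.3,3,0],[0.3,3.5,0],[0.3,3.5,0]],"turn":[-0.455,-0.455,-0.455,-0.455,-0.455]}' && python3 -m crank '{"travel":[[0,0,0],[0,0,0],[0,0,0]],"turn":[0,0,0]}'
python3 - <<'E'
from h import *
plan(.5949,.0337,.085,5.5)
for n in("side","top"):
    c=shot(n)
    r=(slice(130,230),slice(200,300)) if n=="side" else (slice(130,230),slice(180,280))
    cv2.imwrite(f"pics/p_{n}.png",cv2.resize(c["image"][r][:,:,::-1],(400,400),interpolation=cv2.INTER_CUBIC))
cv2.imwrite("pics/p.png",np.hstack([cv2.imread("pics/p_side.png"),cv2.imread("pics/p_top.png")]))
E
```

```text
clock: 6.87
tcp_pos: [0.597, 0.0318, 0.1188]
orientation: [0.0, 0.672, 0.74, -0.0]
wrist_force: [-0.5, 0.5, -2.4]
finger_gap: 0.0252
clock: 7.12
tcp_pos: [0.5916, 0.0343, 0.12]
orientation: [-0.001, 0.672, 0.74, -0.001]
wrist_force: [0.1, -0.4, -3.1]
finger_gap: 0.025
at [0.5916 0.0343 0.12  ] yaw 5.49 travel [-0.02  0.08  0.88] turn -0.0
```

View pics/p.png

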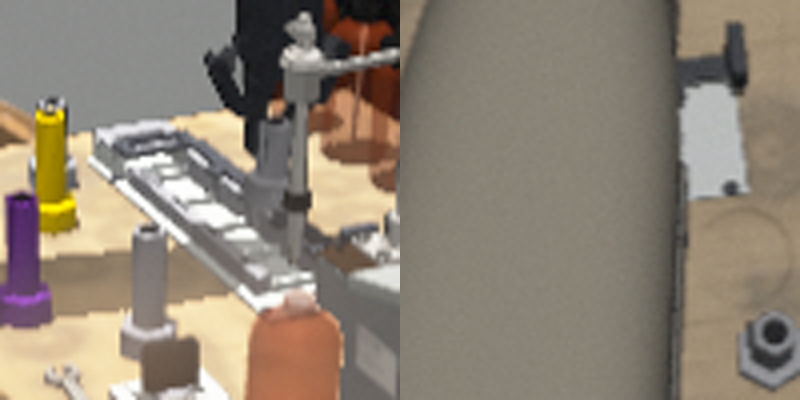

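Side view: the held adapter hangs over pocket 1, next to the filler nozzle (the nozzle is nearer the camera). The top view is hidden by the arm. Now I lower step by step and watch the force.

```bash
python3 -m crank '{"travel":[[0,0.08,0.3],[0,0.08,0.6],[0,0.08,0.88],[0,0.08,0.88],[0,0.08,0.88]],"turn":[0,0,0,0,0]}' && python3 -m crank '{"travel":[[0,0,0.1],[0,0,0.2],[0,0,0.3],[0,0,0.3],[0,0,0.3]],"turn":[0,0,0,0,0]}'
python3 -c "
from h import *
plan(.5949,.0337,.049,5.5)"
```

```text
clock: 7.63
tcp_pos: [0.5956, 0.0344, 0.0849]
orientation: [-0.001, 0.672, 0.74, -0.001]
wrist_force: [0.2, -0.1, -2.3]
finger_gap: 0.0252
clock: 8.05
tcp_pos: [0.5966, 0.0341, 0.0739]
orientation: [-0.0, 0.672, 0.74, -0.0]
wrist_force: [-0.4, -0.0, -2.0]
finger_gap: 0.0251
at [0.5966 0.0341 0.0739] yaw 5.5 travel [-0.01 -0.04  0.62] turn -0.0
```

```bash
python3 -m crank '{"travel":[[0,-0.03,0.1],[0,-0.03,0.2],[0,-0.03,0.2]],"turn":[0,0,0]}' && python3 -m crank '{"travel":[[0,0,0.08],[0,0,0.16],[0,0,0.16]],"turn":[0,0,0]}'
```

```text
clock: 8.3
tcp_pos: [0.5954, 0.034, 0.0654]
orientation: [-0.0, 0.672, 0.74, -0.0]
wrist_force: [0.9, 0.6, -2.8]
finger_gap: 0.0253
clock: 8.55
tcp_pos: [0.5955, 0.034, 0.059]
orientation: [-0.0, 0.672, 0.74, -0.0]
wrist_force: [0.6, 0.1, -2.1]
finger_gap: 0.0251
```

It entered without contact. Lower to the floor, release, rise.

```bash
python3 -m crank '{"travel":[[0,0,0.1],[0,0,0.2],[0,0,0.26],[0,0,0.26],[0,0,0.26]],"turn":[0,0,0,0,0]}' && python3 -m crank '{"travel":[[0,0,0],[0,0,0],[0,0,0],[0,0,0]],"turn":[0,0,0,0]}' 44 && python3 -m crank '{"travel":[[0,0,-0.5],[0,0,-1.3],[0,0,-2],[0,0,-2.6],[0,0,-2.6]],"turn":[0,0,0,0,0]}'  && python3 -m crank '{"travel":[[0,-1,-1],[0,-2,-1],[0,-3.2,-1],[0,-3.2,-1],[0,-3.2,-1]],"turn":[0,0,0,0,0]}'
python3 -c "
from h import *
plan(.470,.295,.2,-9.5)"
```

```text
clock: 8.97
tcp_pos: [0.5955, 0.034, 0.0491]
orientation: [-0.0, 0.672, 0.74, -0.0]
wrist_force: [-0.2, 0.3, -1.7]
finger_gap: 0.0252
clock: 9.3
tcp_pos: [0.5958, 0.034, 0.0495]
orientation: [0.0, 0.672, 0.74, 0.0]
wrist_force: [0.7, -0.1, -0.2]
finger_gap: 0.044
clock: 9.72
tcp_pos: [0.5988, 0.0338, 0.1593]
orientation: [0.004, 0.672, 0.74, 0.003]
wrist_force: [1.6, 0.1, 0.8]
finger_gap: 0.0442
clock: 10.13
tcp_pos: [0.464, 0.022, 0.1933]
orientation: [-0.001, 0.672, 0.74, -0.001]
wrist_force: [0.2, 0.2, 0.0]
finger_gap: 0.0443
at [0.464  0.022  0.1933] yaw 5.48 travel [ 6.78  0.8  -0.17] turn 0.261
```

```bash
python3 - <<'E'
from h import *
T=shot("top");S=shot("side")
a=cv2.resize(T["image"][130:260,110:310,::-1],(600,390),interpolation=cv2.INTER_CUBIC)
b=cv2.resize(S["image"][130:230,180:300,::-1],(240*1,200),interpolation=cv2.INTER_CUBIC)
cv2.imwrite("pics/q.png",np.vstack([a,np.hstack([b,np.zeros((200,360,3),np.uint8)])]))
E
```

```text
(no output)
```

View pics/q.png

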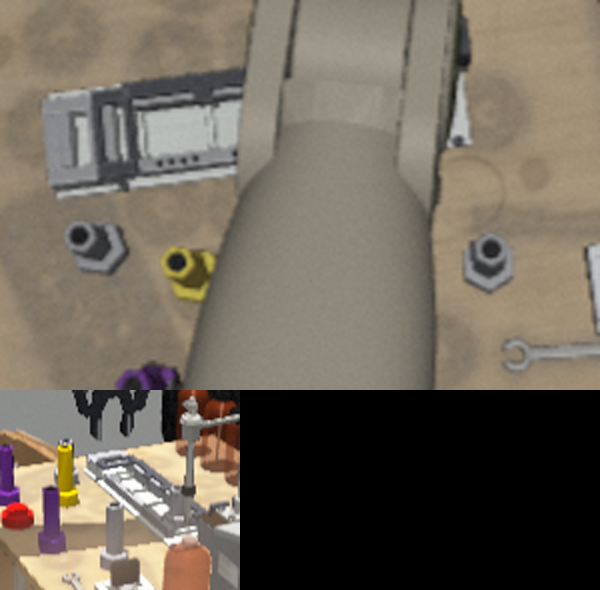

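A and C are where they were. Fetch A (88 mm).

```bash
python3 -m crank '{"travel":[[3.4,0.4,0],[3.4,0.4,0],[3.4,0.4,0],[3.4,0.4,0],[3.4,0.4,0]],"turn":[0,0,0,0,0]}' 52 && python3 -m crank '{"travel":[[3.4,0.4,0],[3.4,0.4,0],[3.4,0.4,0],[3.4,0.4,0],[3.4,0.4,0]],"turn":[0.26,0.26,0.26,0.26,0.26]}' && python3 -m crank '{"travel":[[0,0,0],[0,0,0]],"turn":[0,0]}'
python3 -c "
from h import *
plan(.470,.295,.053,-9.5)"
```

```text
clock: 10.65
tcp_pos: [0.4722, 0.1617, 0.1928]
orientation: [-0.0, 0.671, 0.742, 0.0]
wrist_force: [-0.4, -0.1, -0.7]
finger_gap: 0.0519
clock: 11.07
tcp_pos: [0.4751, 0.2987, 0.1925]
orientation: [-0.0, 0.761, 0.648, 0.001]
wrist_force: [-0.1, -0.9, -0.0]
finger_gap: 0.0524
clock: 11.23
tcp_pos: [0.4744, 0.2946, 0.1927]
orientation: [0.0, 0.763, 0.647, -0.001]
wrist_force: [-0.2, 0.2, 0.4]
finger_gap: 0.0513
at [0.4744 0.2946 0.1927] yaw -9.43 travel [-0.   -0.11  3.49] turn 0.001
```

```bash
python3 -m crank '{"travel":[[0,-0.11,1],[0,-0.11,2],[0,-0.11,2.8],[0,-0.11,3.3],[0,-0.11,3.5]],"turn":[0,0,0,0,0]}' && python3 -m crank '{"travel":[[0,0,0],[0,0,0]],"turn":[0,0]}' && python3 -m crank '{"travel":[[0,0,0],[0,0,0],[0,0,0],[0,0,0],[0,0,0]],"turn":[0,0,0,0,0]}' 15 50 && python3 -m crank '{"travel":[[0,0,0],[0,0,0],[0,0,0],[0,0,0]],"turn":[0,0,0,0]}' && python3 -m crank '{"travel":[[0,0,-0.6],[0,0,-1.5],[0,0,-2],[0,0,-2],[0,0,-2]],"turn":[0,0,0,0,0]}'
python3 -c "
from h import *
plan(.5890,.0971,.135,5.5)"
```

```text
clock: 11.65
tcp_pos: [0.4676, 0.2933, 0.0497]
orientation: [-0.001, 0.763, 0.646, -0.003]
wrist_force: [-1.6, 0.4, 0.4]
finger_gap: 0.0522
clock: 11.82
tcp_pos: [0.4704, 0.2955, 0.054]
orientation: [0.0, 0.763, 0.646, 0.0]
wrist_force: [0.1, -0.5, 0.1]
finger_gap: 0.0516
clock: 12.23
tcp_pos: [0.4713, 0.2969, 0.0553]
orientation: [0.001, 0.763, 0.647, 0.002]
wrist_force: [0.6, -0.5, 7.1]
finger_gap: 0.0253
clock: 12.57
tcp_pos: [0.4714, 0.2969, 0.0553]
orientation: [0.001, 0.763, 0.647, 0.002]
wrist_force: [0.3, -0.6, 7.0]
finger_gap: 0.0252
clock: 12.98
tcp_pos: [0.4705, 0.2968, 0.1346]
orientation: [0.0, 0.763, 0.647, 0.002]
wrist_force: [-0.4, -0.2, -3.3]
finger_gap: 0.0254
at [0.4705 0.2968 0.1346] yaw -9.38 travel [-4.44  3.74 -0.01] turn -0.26
```

```bash
python3 -m crank '{"travel":[[-2.2,1.9,0],[-2.2,1.9,0],[-2.2,1.9,0],[-2.2,1.9,0]],"turn":[0,0,0,0]}' && python3 -m crank '{"travel":[[-1,1,0],[-2,1.84,0],[-2.2,1.84,0],[-2.2,1.84,0],[-2.2,1.84,0]],"turn":[-0.26,-0.26,-0.26,-0.26,-0.26]}' && python3 -m crank '{"travel":[[0,0,0],[0,0,0],[0,0,0]],"turn":[0,0,0]}'
python3 -c "
from h import *
plan(.5897,.0973,.097,5.5)"
```

```text
clock: 13.32
tcp_pos: [0.5323, 0.1923, 0.1312]
orientation: [0.001, 0.764, 0.645, -0.001]
wrist_force: [0.1, 0.4, -2.4]
finger_gap: 0.0249
clock: 13.73
tcp_pos: [0.5878, 0.0964, 0.131]
orientation: [-0.001, 0.674, 0.739, -0.001]
wrist_force: [-0.4, 0.7, -3.5]
finger_gap: 0.0252
clock: 13.98
tcp_pos: [0.5874, 0.0995, 0.1327]
orientation: [-0.001, 0.672, 0.741, -0.0]
wrist_force: [-0.6, -0.2, -2.7]
finger_gap: 0.0252
at [0.5874 0.0995 0.1327] yaw 5.59 travel [-0.06  0.05  0.89] turn 0.002
```

```bash
python3 -m crank '{"travel":[[-0.05,0.03,0.3],[-0.05,0.03,0.6],[-0.05,0.03,0.9],[-0.05,0.03,0.9],[-0.05,0.03,0.9]],"turn":[0,0,0,0,0]}' && python3 -m crank '{"travel":[[0,0,0.1],[0,0,0.2],[0,0,0.25],[0,0,0.25],[0,0,0.25]],"turn":[0,0,0,0,0]}'
python3 -c "
from h import *
plan(.5895,.0973,.0613,5.5)"
```

```text
clock: 14.4
tcp_pos: [0.5887, 0.0973, 0.0968]
orientation: [-0.001, 0.672, 0.741, -0.001]
wrist_force: [0.9, 0.3, -1.8]
finger_gap: 0.0252
clock: 14.82
tcp_pos: [0.5898, 0.0963, 0.0873]
orientation: [0.0, 0.672, 0.74, -0.0]
wrist_force: [1.0, -0.4, -2.5]
finger_gap: 0.0255
at [0.5898 0.0963 0.0873] yaw 5.5 travel [ 0.02 -0.01  0.65] turn -0.0
```

```bash
python3 -m crank '{"travel":[[0,-0.01,0.1],[0,-0.01,0.2],[0,-0.01,0.3],[0,-0.01,0.35],[0,-0.01,0.35]],"turn":[0,0,0,0,0]}' && python3 -m crank '{"travel":[[0,0,0.1],[0,0,0.2],[0,0,0.3],[0,0,0.32],[0,0,0.32]],"turn":[0,0,0,0,0]}'
```

```text
clock: 15.23
tcp_pos: [0.5891, 0.0962, 0.0725]
orientation: [-0.0, 0.672, 0.74, -0.0]
wrist_force: [0.2, -0.0, -2.4]
finger_gap: 0.025
clock: 15.65
tcp_pos: [0.5893, 0.0962, 0.0612]
orientation: [0.0, 0.672, 0.74, -0.0]
wrist_force: [-2.3, -1.1, 5.4]
finger_gap: 0.0254
```

Seated: contact at the expected height. Release and go to C, re-checking its position on the way.

```bash
python3 -m crank '{"travel":[[0,0,0],[0,0,0],[0,0,0],[0,0,0]],"turn":[0,0,0,0]}' 44 && python3 -m crank '{"travel":[[0,0,-0.5],[0,0,-1.5],[0,0,-2.5],[0,0,-3.3],[0,0,-3.3]],"turn":[0,0,0,0,0]}'  && python3 -m crank '{"travel":[[0,-1,0],[0,-2,0],[0,-3,0],[0,-4,0],[0,-4,0]],"turn":[0,0,0,0,0]}'
python3 - <<'E'
from h import *
plan(.443,-.0575,.2,28.5)
T=shot("top");S=shot("side")
a=cv2.resize(T["image"][130:260,110:350,::-1],(600,325),interpolation=cv2.INTER_CUBIC)
b=cv2.resize(S["image"][130:230,180:300,::-1],(300,250),interpolation=cv2.INTER_CUBIC)
cv2.imwrite("pics/r.png",np.vstack([a,np.hstack([b,np.zeros((250,300,3),np.uint8)])]))
E
```

```text
clock: 15.98
tcp_pos: [0.5896, 0.0963, 0.0604]
orientation: [0.0, 0.672, 0.74, 0.0]
wrist_force: [-0.1, -0.1, -0.1]
finger_gap: 0.044
clock: 16.4
tcp_pos: [0.5933, 0.0965, 0.2003]
orientation: [0.004, 0.672, 0.74, 0.004]
wrist_force: [-0.0, 0.1, 0.2]
finger_gap: 0.0444
clock: 16.82
tcp_pos: [0.4204, 0.081, 0.1904]
orientation: [-0.004, 0.672, 0.74, -0.003]
wrist_force: [-0.0, 0.1, -1.9]
finger_gap: 0.0441
at [0.4204 0.081  0.1904] yaw 5.53 travel [-3.5   0.23 -0.24] turn -0.401
```

View pics/r.png

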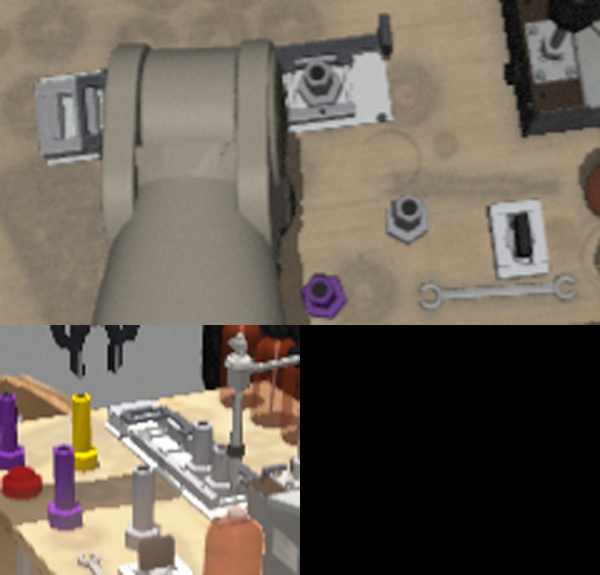

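C is unmoved at native (273.6,212.4), and the adapters in pockets 1 and 2 stand upright. Move over C.

```bash
python3 -m crank '{"travel":[[-1,0,0],[-2,0.2,0],[-3,0.2,0],[-3.5,0.2,0],[-3.5,0.2,0]],"turn":[-0.4,-0.4,-0.4,-0.4,-0.4]}' 52 && python3 -m crank '{"travel":[[0,0,0],[0,0,0],[0,0,0]],"turn":[0,0,0]}'
python3 -c "
from h import *
plan(.4445,-.0575,.077,28.5)"
```

```text
clock: 17.33
tcp_pos: [0.4548, -0.0634, 0.1927]
orientation: [0.002, 0.513, 0.858, -0.001]
wrist_force: [1.0, -0.0, -0.1]
finger_gap: 0.0521
clock: 17.58
tcp_pos: [0.452, -0.0569, 0.1924]
orientation: [-0.0, 0.512, 0.859, 0.0]
wrist_force: [0.7, 0.2, -0.3]
finger_gap: 0.0523
at [ 0.452  -0.0569  0.1924] yaw 28.44 travel [ 0.08 -0.17  2.88] turn -0.001
```

```bash
python3 -m crank '{"travel":[[0.08,-0.17,0.2],[0.08,-0.17,1.2],[0.08,-0.17,2],[0.08,-0.17,2.7],[0.08,-0.17,2.85]],"turn":[0,0,0,0,0]}' && python3 -m crank '{"travel":[[0,0,0],[0,0,0]],"turn":[0,0]}' && python3 -m crank '{"travel":[[0,0,0],[0,0,0],[0,0,0],[0,0,0],[0,0,0]],"turn":[0,0,0,0,0]}' 15 50 && python3 -m crank '{"travel":[[0,0,0],[0,0,0],[0,0,0],[0,0,0]],"turn":[0,0,0,0]}' && python3 -m crank '{"travel":[[0,0,-0.6],[0,0,-1.5],[0,0,-2.2],[0,0,-2.2],[0,0,-2.2]],"turn":[0,0,0,0,0]}'
python3 -c "
from h import *
plan(.5,.2238,.165,5.5)"
```

```text
clock: 18.0
tcp_pos: [0.441, -0.0557, 0.0747]
orientation: [-0.003, 0.511, 0.86, -0.001]
wrist_force: [-0.3, -0.0, 0.2]
finger_gap: 0.052
clock: 18.17
tcp_pos: [0.4446, -0.0574, 0.0793]
orientation: [0.0, 0.511, 0.859, 0.0]
wrist_force: [-0.0, 0.0, 0.2]
finger_gap: 0.0521
clock: 18.58
tcp_pos: [0.4459, -0.0585, 0.0804]
orientation: [0.002, 0.512, 0.859, 0.001]
wrist_force: [0.5, 1.3, 7.5]
finger_gap: 0.0253
clock: 18.92
tcp_pos: [0.4459, -0.0584, 0.0804]
orientation: [0.002, 0.512, 0.859, 0.001]
wrist_force: [1.0, 1.1, 6.8]
finger_gap: 0.0252
clock: 19.33
tcp_pos: [0.4456, -0.0586, 0.1686]
orientation: [0.002, 0.512, 0.859, 0.001]
wrist_force: [0.6, -0.8, -2.6]
finger_gap: 0.025
at [ 0.4456 -0.0586  0.1686] yaw 28.41 travel [5.56 4.55 0.09] turn 0.4
```

```bash
python3 -m crank '{"travel":[[0,0,-1],[1,0.8,-1],[2,1.6,-1],[2.8,2.3,-1],[2.8,2.3,-1]],"turn":[0,0,0,0,0]}' && python3 -m crank '{"travel":[[1,0.8,0],[2,1.6,0],[2.8,2.3,0],[2.8,2.3,0],[2.8,2.3,0]],"turn":[0.4,0.4,0.4,0.4,0.4]}' && python3 -m crank '{"travel":[[0,0,0],[0,0,0],[0,0,0]],"turn":[0,0,0]}'
python3 -c "
from h import *
plan(.5760,.2238,.18,5.5)"
```

```text
clock: 19.75
tcp_pos: [0.4712, 0.0875, 0.2053]
orientation: [-0.001, 0.511, 0.859, 0.0]
wrist_force: [1.2, -0.4, -1.8]
finger_gap: 0.0254
clock: 20.17
tcp_pos: [0.4993, 0.2316, 0.2044]
orientation: [-0.001, 0.671, 0.741, 0.0]
wrist_force: [-0.2, -0.2, -1.7]
finger_gap: 0.0255
clock: 20.42
tcp_pos: [0.4985, 0.2255, 0.2055]
orientation: [-0.0, 0.673, 0.74, -0.001]
wrist_force: [-0.6, -0.1, -1.0]
finger_gap: 0.0252
at [0.4985 0.2255 0.2055] yaw 5.46 travel [-0.23  1.92  0.63] turn -0.001
```

```bash
python3 -m crank '{"travel":[[-0.2,1,0],[-0.2,1.9,0],[-0.2,1.9,0.7],[-0.2,1.9,1.4],[-0.2,1.9,1.4]],"turn":[0,0,0,0,0]}' && python3 -m crank '{"travel":[[0,0,0.3],[0,0,0.5],[0,0,0.5],[0,0,0.5]],"turn":[0,0,0,0]}'
python3 -c "
from h import *
plan(.5764,.2240,.112,5.5)"
```

```text
clock: 20.83
tcp_pos: [0.5727, 0.2232, 0.1444]
orientation: [-0.003, 0.673, 0.739, -0.004]
wrist_force: [-1.7, -1.0, -3.9]
finger_gap: 0.0251
clock: 21.17
tcp_pos: [0.5754, 0.2253, 0.1311]
orientation: [-0.0, 0.673, 0.74, -0.0]
wrist_force: [-0.3, -1.6, -2.1]
finger_gap: 0.025
at [0.5754 0.2253 0.1311] yaw 5.47 travel [-0.04  0.02  0.48] turn -0.001
```

```bash
python3 -m crank '{"travel":[[-0.03,0,0.2],[-0.03,0,0.4],[-0.03,0,0.48],[-0.03,0,0.48]],"turn":[0,0,0,0]}' && python3 -m crank '{"travel":[[0,0,0.1],[0,0,0.2],[0,0,0.2],[0,0,0.2]],"turn":[0,0,0,0]}'
python3 -c "
from h import *
plan(.5764,.2240,.0864,5.5)"
```

```text
clock: 21.5
tcp_pos: [0.5749, 0.2245, 0.1101]
orientation: [-0.001, 0.672, 0.74, -0.001]
wrist_force: [0.2, -0.3, -2.3]
finger_gap: 0.0251
clock: 21.83
tcp_pos: [0.5757, 0.2247, 0.103]
orientation: [-0.0, 0.672, 0.74, -0.0]
wrist_force: [0.1, 0.9, -2.1]
finger_gap: 0.0254
at [0.5757 0.2247 0.103 ] yaw 5.5 travel [-0.02  0.02  0.42] turn 0.0
```

```bash
python3 -m crank '{"travel":[[0,0,0.1],[0,0,0.2],[0,0,0.3],[0,0,0.42],[0,0,0.43]],"turn":[0,0,0,0,0]}' && python3 -m crank '{"travel":[[0,0,0.02],[0,0,0.02]],"turn":[0,0]}' && python3 -m crank '{"travel":[[0,0,0],[0,0,0],[0,0,0],[0,0,0]],"turn":[0,0,0,0]}' 44 && python3 -m crank '{"travel":[[0,0,-0.5],[0,0,-1.5],[0,0,-2],[0,0,-2.8],[0,0,-2.8]],"turn":[0,0,0,0,0]}'  && python3 -m crank '{"travel":[[0,-1,0],[0,-2,0],[0,-3,0],[0,-4,0],[0,-4,0]],"turn":[0,0,0,0,0]}'
```

```text
clock: 22.25
tcp_pos: [0.5761, 0.2246, 0.0862]
orientation: [0.0, 0.672, 0.74, 0.0]
wrist_force: [-0.0, -1.6, 4.3]
finger_gap: 0.0255
clock: 22.42
tcp_pos: [0.5761, 0.2247, 0.0863]
orientation: [0.0, 0.672, 0.74, 0.0]
wrist_force: [-1.1, -0.6, 6.3]
finger_gap: 0.0254
clock: 22.75
tcp_pos: [0.5758, 0.2247, 0.085]
orientation: [-0.0, 0.672, 0.74, -0.0]
wrist_force: [0.2, -0.1, 0.1]
finger_gap: 0.0435
clock: 23.17
tcp_pos: [0.5787, 0.2255, 0.2039]
orientation: [0.003, 0.672, 0.74, 0.004]
wrist_force: [1.5, 1.3, 0.7]
finger_gap: 0.0441
clock: 23.58
tcp_pos: [0.407, 0.2078, 0.1955]
orientation: [-0.003, 0.672, 0.741, -0.004]
wrist_force: [-1.1, -0.7, -1.0]
finger_gap: 0.0441
```

```bash
python3 - <<'E'
from h import *
import pickle
T=shot("top");S=shot("side");pickle.dump((T,S),open("st3.pkl","wb"))
a=cv2.resize(T["image"][135:205,178:278,::-1],(800,560),interpolation=cv2.INTER_CUBIC)
cv2.imwrite("pics/s.png",a)
E
```

```text
(no output)
```

View pics/s.png

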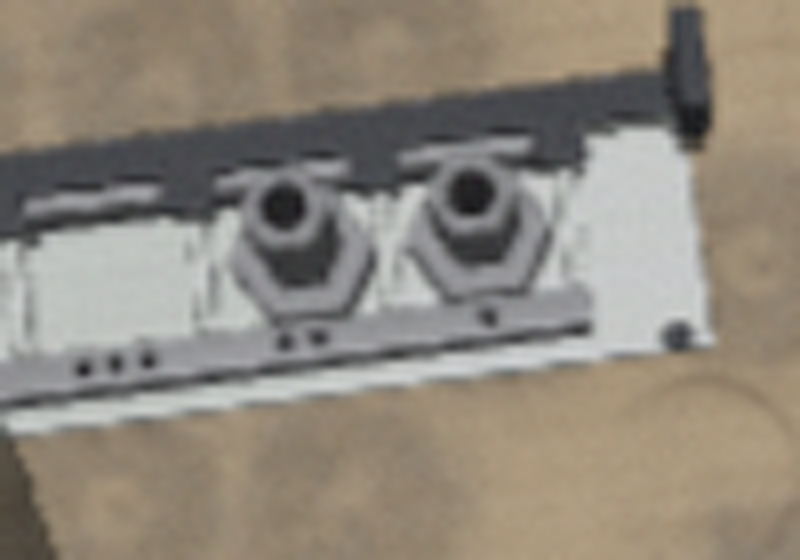

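Both feet sit square in pockets 1 and 2, and pocket 3 is empty. The fin top spans about (670–710, 8–105) in the crop. Next I locate the fin and turn the gripper 90° to grip it along rack y.

```bash
python3 -m crank '{"travel":[[0,0,0],[0,0,0],[0,0,0],[0,0,0],[0,0,0]],"turn":[-0.6,-0.6,-0.6,-0.6,-0.6]}' && python3 -m crank '{"travel":[[0,0,0],[0,0,0],[0,0,0],[0,0,0],[0,0,0]],"turn":[-0.6,-0.6,-0.6,-0.6,-0.6]}' && python3 -m crank '{"travel":[[0,0,0],[0,0,0],[0,0,0],[0,0,0],[0,0,0]],"turn":[-0.37,-0.37,-0.37,-0.37,-0.37]}'
python3 - <<'E'
from h import *
import pickle
T,S=pickle.load(open("st3.pkl","rb"))
for x,y in((670,8),(705,8),(708,105),(675,105)): print(np.round(onz(T,178+(x+.5)/8-.5,135+(y+.5)/8-.5,.079),4))
g=cv2.cvtColor(T["image"],cv2.COLOR_RGB2GRAY); print(g[134:154,258:270])
p=onz(T,263.6,141.7,.079);print(p)
plan(p[0],p[1],.15,95.5)
E
```

```text
clock: 24.1
tcp_pos: [0.4186, 0.2097, 0.1975]
orientation: [0.001, 0.421, 0.907, 0.001]
wrist_force: [0.9, 0.1, 0.1]
finger_gap: 0.0436
clock: 24.52
tcp_pos: [0.4186, 0.2096, 0.1974]
orientation: [0.001, 0.134, 0.991, 0.0]
wrist_force: [0.4, 0.2, 0.5]
finger_gap: 0.0439
clock: 24.93
tcp_pos: [0.418, 0.2095, 0.1973]
orientation: [0.0, -0.046, 0.999, 0.0]
wrist_force: [0.2, 0.0, -0.7]
finger_gap: 0.0437
[ 0.6559 -0.0339  0.079 ]
[ 0.6555 -0.0455  0.079 ]
[ 0.6222 -0.0454  0.079 ]
[ 0.6226 -0.0345  0.079 ]
[[157 158 161 161 159 160 160 159 160 158 159 158]
 [159 159 159 133 120 121 116 142 157 157 157 157]
 [159 158 156 117  79  77  75 100 142 158 159 156]
 [158 159 155 114  67  73  75  94 139 157 159 157]
 [157 160 156 112  68  72  74  96 142 159 158 157]
 [155 160 158 109  68  71  75  86 139 159 157 155]
 [160 159 157 107  64  70  74  71 132 154 155 153]
 [155 156 126  72  56  71  76  69 128 150 151 150]
 [152 153 118  58  53  71  74  69 108 145 153 153]
 [120 125 101  56  56  72  72  70  88 139 156 155]
 [ 81  81  77  53  54  69  76  73  88 138 157 155]
 [ 74  74  71  59  52  69  74  72  95 138 154 156]
 [ 72  72  72  47  45  63  78  76  87 136 156 157]
 [ 75  73  75  66  47  59  71  71  74 134 158 155]
 [ 75  76  78  69  46  38  43  42  61 130 158 160]
 [ 66  70  82  83  58  30  36  27  55 134 158 160]
 [100 100 103 105  76  36  32  37  56 133 157 156]
 [183 184 184 144  85  43  34  32  90 139 152 153]
 [199 199 199 190 142  83  63  70 123 146 149 146]
 [197 199 198 200 155  96  78  79 126 148 147 146]]
[ 0.63883162 -0.0394529   0.079     ]
at [0.418  0.2095 0.1973] yaw 95.24 travel [-4.93 -6.7   1.19] turn -0.005
```

```bash
python3 -m crank '{"travel":[[-2.4,-3.3,0],[-2.4,-3.3,0],[-2.4,-3.3,0],[-2.4,-3.3,0],[-2.4,-3.3,0]],"turn":[0,0,0,0,0]}' && python3 -m crank '{"travel":[[-0.7,-1,0],[-1.4,-2,0],[-2.1,-3,0],[-2.4,-3.4,0],[-2.4,-3.4,0]],"turn":[0,0,0,0,0]}' && python3 -m crank '{"travel":[[0,0,0.5],[0,0,1],[0,0,1.3],[0,0,1.3],[0,0,1.3]],"turn":[0,0,0,0,0]}'
python3 - <<'E'
from h import *
plan(.639,-.0405,.047,95.5)
E
```

```text
clock: 25.35
tcp_pos: [0.5302, 0.0822, 0.197]
orientation: [0.002, -0.043, 0.999, -0.001]
wrist_force: [0.0, 0.3, -0.1]
finger_gap: 0.0441
clock: 25.77
tcp_pos: [0.6379, -0.0451, 0.1954]
orientation: [0.001, -0.043, 0.999, -0.001]
wrist_force: [0.7, -0.2, -0.3]
finger_gap: 0.044
clock: 26.18
tcp_pos: [0.6327, -0.0388, 0.1445]
orientation: [-0.001, -0.047, 0.999, 0.0]
wrist_force: [0.1, 0.2, 0.8]
finger_gap: 0.0441
at [ 0.6327 -0.0388  0.1445] yaw 95.36 travel [-0.16 -0.06  2.44] turn -0.002
```

```bash
python3 -m crank '{"travel":[[-0.14,-0.05,0.8],[-0.14,-0.05,1.5],[-0.14,-0.05,2.1],[-0.14,-0.05,2.3],[-0.14,-0.05,2.3]],"turn":[0,0,0,0,0]}' && python3 -m crank '{"travel":[[0,0,0],[0,0,0]],"turn":[0,0]}'
python3 - <<'E'
from h import *
plan(.639,-.0405,.048,95.5)
E
```

```text
clock: 26.6
tcp_pos: [0.6378, -0.0402, 0.0519]
orientation: [-0.002, -0.047, 0.999, 0.0]
wrist_force: [-1.0, 1.1, -0.9]
finger_gap: 0.044
clock: 26.77
tcp_pos: [0.6406, -0.0408, 0.0557]
orientation: [0.002, -0.048, 0.999, -0.0]
wrist_force: [0.0, 0.3, 0.8]
finger_gap: 0.0441
at [ 0.6406 -0.0408  0.0557] yaw 95.45 travel [0.04 0.01 0.19] turn -0.001
```

```bash
python3 -m crank '{"travel":[[0.03,0,0.1],[0.03,0,0.15],[0.03,0,0.15]],"turn":[0,0,0]}' && python3 -m crank '{"travel":[[0,0,0],[0,0,0],[0,0,0],[0,0,0],[0,0,0]],"turn":[0,0,0,0,0]}' 4 40 && python3 -m crank '{"travel":[[0,0.1,0],[0,0.2,0],[0,0.3,0],[0,0.4,0],[0,0.4,0]],"turn":[0,0,0,0,0]}' && python3 -m crank '{"travel":[[0,0.1,0],[0,0.2,0],[0,0.3,0],[0,0.35,0],[0,0.35,0]],"turn":[0,0,0,0,0]}'
```

```text
clock: 27.02
tcp_pos: [0.6379, -0.0408, 0.0477]
orientation: [0.0, -0.048, 0.999, -0.0]
wrist_force: [-0.1, -0.1, -0.7]
finger_gap: 0.0442
clock: 27.43
tcp_pos: [0.6377, -0.0398, 0.0476]
orientation: [0.0, -0.048, 0.999, 0.001]
wrist_force: [-1.3, 4.8, 3.4]
finger_gap: 0.0114
clock: 27.85
tcp_pos: [0.6362, -0.0243, 0.0476]
orientation: [0.0, -0.048, 0.999, -0.0]
wrist_force: [-1.5, -0.5, 5.8]
finger_gap: 0.0116
clock: 28.27
tcp_pos: [0.6348, -0.0104, 0.0476]
orientation: [0.0, -0.048, 0.999, -0.0]
wrist_force: [-2.9, -1.6, 5.3]
finger_gap: 0.0118
```

```bash
python3 -m crank '{"travel":[[0,0.05,0],[0,0.06,0],[0,0.06,0]],"turn":[0,0,0]}' && python3 -m crank '{"travel":[[0,0.03,0],[0,0.06,0],[0,0.06,0]],"turn":[0,0,0]}'
```

```text
clock: 28.52
tcp_pos: [0.6345, -0.0084, 0.0476]
orientation: [0.0, -0.048, 0.999, -0.0]
wrist_force: [-2.9, -3.1, 5.6]
finger_gap: 0.0112
clock: 28.77
tcp_pos: [0.6345, -0.0079, 0.0476]
orientation: [0.0, -0.047, 0.999, -0.002]
wrist_force: [-1.8, -8.6, 4.7]
finger_gap: 0.0115
```

The stop is reached: 31.9 mm of travel and the force is rising. One more small nudge, then release and rise.

```bash
python3 -m crank '{"travel":[[0,0.04,0],[0,0.04,0],[0,0.04,0]],"turn":[0,0,0]}' && python3 -m crank '{"travel":[[0,-0.05,0],[0,-0.05,0]],"turn":[0,0]}' 40 && python3 -m crank '{"travel":[[0,0,0],[0,0,0],[0,0,-1],[0,0,-2],[0,0,-3]],"turn":[0,0,0,0,0]}' && python3 -m crank '{"travel":[[1,0,-1],[2,0,-1],[3,0,-1],[4,0,-1],[4,0,-1]],"turn":[0,0,0,0,0]}' && python3 -m crank '{"travel":[[0,1,0],[0,2,0],[0,3,0],[0,3,0]],"turn":[0,0,0,0]}'
python3 - <<'E'
from h import *
import pickle
T=shot("top");S=shot("side");pickle.dump((T,S),open("st4.pkl","wb"))
a=cv2.resize(T["image"][140:205,115:275,::-1],(800,325),interpolation=cv2.INTER_CUBIC)
b=cv2.resize(T["image"][200:250,290:345,::-1],(286,260),interpolation=cv2.INTER_CUBIC)
c=cv2.resize(S["image"][190:255,205:300,::-1],(380,260),interpolation=cv2.INTER_CUBIC)
cv2.imwrite("pics/t.png",np.vstack([a,np.hstack([b,c,np.zeros((260,134,3),np.uint8)])]))
E
```

```text
clock: 29.02
tcp_pos: [0.6345, -0.0079, 0.0476]
orientation: [-0.0, -0.046, 0.999, -0.003]
wrist_force: [-1.5, -14.0, 4.8]
finger_gap: 0.0114
clock: 29.18
tcp_pos: [0.6344, -0.0064, 0.0468]
orientation: [-0.0, -0.047, 0.999, 0.001]
wrist_force: [-0.5, 0.7, 0.5]
finger_gap: 0.0346
clock: 29.6
tcp_pos: [0.6335, -0.0057, 0.1675]
orientation: [-0.001, -0.048, 0.999, 0.001]
wrist_force: [0.6, 0.5, -0.3]
finger_gap: 0.0402
clock: 30.02
tcp_pos: [0.4674, -0.0203, 0.2064]
orientation: [-0.003, -0.048, 0.999, 0.001]
wrist_force: [-1.1, -0.0, 0.0]
finger_gap: 0.0402
clock: 30.35
tcp_pos: [0.4623, 0.1036, 0.2074]
orientation: [-0.0, -0.051, 0.999, 0.002]
wrist_force: [0.0, -0.6, 0.2]
finger_gap: 0.0401
```

View pics/t.png

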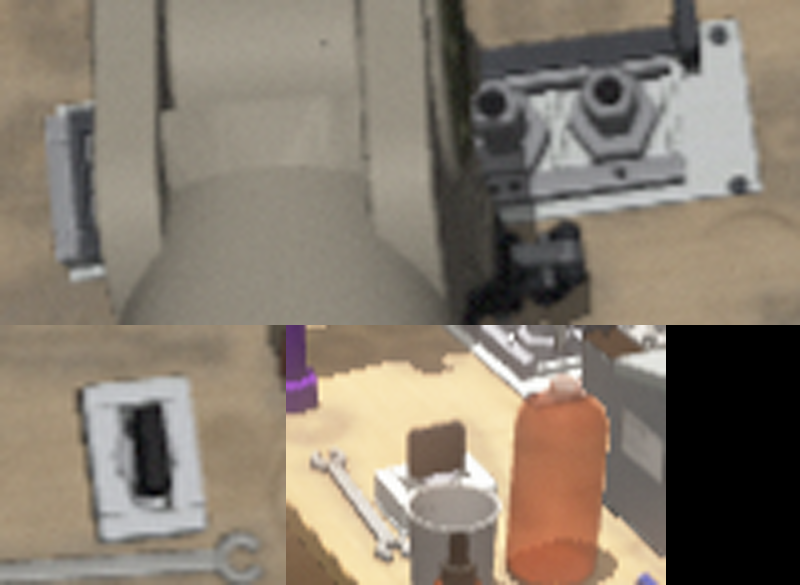

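The keeper is closed: the fin now stands beside pocket 1 and the tabs lie over the feet. The key handle is at native px ~(318.8,224.6) in the top view and (242.8,214.5) in the side view. Check its height.

```bash
python3 - <<'E'
from h import *
import pickle
T,S=pickle.load(open("st4.pkl","rb"))
for h in(.06,.066,.073,.08): 
    p=onz(T,318.4,224.1,h); print(h,np.round(p,4),np.round(proj(S,p),1))
g=cv2.cvtColor(T["image"],cv2.COLOR_RGB2GRAY)
w=g[205:242,300:335]; k,l,st,ce=cv2.connectedComponentsWithStats((w<42).astype(np.uint8))
for i in range(1,k):
    if st[i,4]>25: print("key",st[i],ce[i]+[300,205])
print(g[212:238,312:326])
plan(.417,-.1735,.15,93.5)
E
```

```text
0.06 [ 0.4173 -0.1752  0.06  ] [241.3 219. ]
0.066 [ 0.4166 -0.1745  0.066 ] [241.  217.2]
0.073 [ 0.4158 -0.1737  0.073 ] [240.7 215.1]
0.08 [ 0.415  -0.1728  0.08  ] [240.4 212.9]
key [15 11  8 17 78] [318.19230769 223.85897436]
[[192 194 196 193 196 196 193 195 195 193 194 193 192 194]
 [196 195 193 193 195 196 190 192 193 194 195 192 196 195]
 [194 194 194 195 192 170 149 130 133 156 165 180 194 192]
 [154 121 117 112 111  95  74  58  61 152 187 192 195 194]
 [153  97  90  67  33  36  34  36  28 132 182 193 193 194]
 [166 122  96  64  19  34  40  40  38 120 177 194 197 193]
 [168 120  70  45  23  30  40  39  37  95 166 195 195 194]
 [177 125  59  30  15  37  41  42  40  86 167 193 195 193]
 [180 126  65  40  18  37  41  40  39  57 163 192 195 193]
 [173 146 104  48  17  27  43  42  37  52 141 186 191 195]
 [165 149 146  94  22  25  33  42  43  40 127 180 194 196]
 [165 148 156 107  18  24  34  45  38  31 124 170 188 193]
 [160 153 158 106  19  28  35  44  42  33 103 157 186 196]
 [157 157 159 111  35  20  35  45  42  34  79 144 184 194]
 [169 153 161 111  36  20  38  41  41  41  71 116 172 193]
 [161 143 158 111  37  21  38  46  40  38  74 141 181 194]
 [154 127 150 116  46  22  31  43  43  42  64 157 192 194]
 [184 161 144 115  59  18  35  41  45  36  44 156 194 193]
 [194 188 148  92  47  12  36  42  44  35  28 158 193 195]
 [193 195 156  93  36  22  16  27  26  24  49 159 195 196]
 [194 194 168 109  52  34  25  11  20  38  74 163 196 194]
 [195 195 188 131 122 122 127 131 156 129  88 162 194 194]
 [194 193 194 166 133 141 154 173 190 143  77 160 194 193]
 [196 195 195 189 180 164 158 145 136 126 122 151 182 192]
 [160 177 187 195 192 188 185 180 179 179 182 185 187 195]
 [185 189 192 196 196 195 193 195 192 196 194 194 196 194]]
at [0.4634 0.0997 0.2073] yaw 95.7 travel [ 1.83 -6.68  1.43] turn 0.038
```

```bash
python3 -m crank '{"travel":[[0.9,-3.3,0.5],[0.9,-3.3,0.5],[0.9,-3.3,0.5],[0.9,-3.3,0.5],[0.9,-3.3,0.5]],"turn":[0,0,0,0,0]}' 45 && python3 -m crank '{"travel":[[0.3,-1,0],[0.6,-2,0],[0.8,-3,0],[0.9,-3.4,0],[0.9,-3.4,0]],"turn":[0.03,0.03,0.03,0.03,0.03]}' && python3 -m crank '{"travel":[[0,0,0],[0,0,0]],"turn":[0,0]}'
python3 - <<'E'
from h import *
import pickle
plan(.4157,-.1745,.045,94)
T=shot("top");pickle.dump(T,open("st5.pkl","wb"))
a=cv2.resize(T["image"][145:205,115:275,::-1],(800,300),interpolation=cv2.INTER_CUBIC)
b=cv2.resize(T["image"][155:199,115:155,::-1],(264,290),interpolation=cv2.INTER_CUBIC)
cv2.imwrite("pics/u.png",np.vstack([a,np.hstack([b,np.zeros((290,536,3),np.uint8)])]))
E
```

```text
clock: 30.87
tcp_pos: [0.4398, -0.0407, 0.1866]
orientation: [-0.001, -0.044, 0.999, -0.0]
wrist_force: [-0.3, 0.4, -0.1]
finger_gap: 0.0445
clock: 31.28
tcp_pos: [0.4178, -0.1794, 0.1874]
orientation: [0.0, -0.03, 1.0, -0.001]
wrist_force: [-0.4, -0.3, -0.2]
finger_gap: 0.0452
clock: 31.45
tcp_pos: [0.4175, -0.1752, 0.1872]
orientation: [-0.0, -0.033, 0.999, 0.0]
wrist_force: [0.6, 0.5, 0.1]
finger_gap: 0.0443
at [ 0.4175 -0.1752  0.1872] yaw 93.73 travel [0.04 0.02 3.55] turn -0.005
```

View pics/u.png

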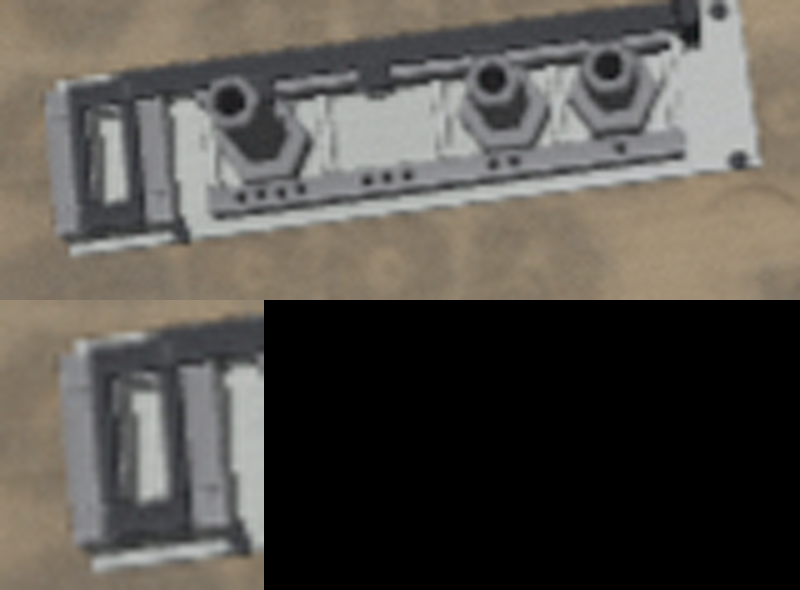

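```bash
python3 - <<'E'
from h import *
import pickle
T=pickle.load(open("st5.pkl","rb"))
yr=np.radians(5.5);rx=np.array([np.cos(yr),np.sin(yr)]);ry=np.array([-rx[1],rx[0]])
p1=np.array([.5955,.034]);o=p1+.096*ry;print("o",o, "p4 pred",o+.096*ry)
for x,y in((108,72),(163,65),(172,200),(118,207),(140,136)):
    p=onz(T,115+(x+.5)/6.6-.5,155+(y+.5)/6.6-.5,.041); print(np.round(p,4),"rack",np.round([(p[:2]-o)@rx,(p[:2]-o)@ry],4))
# visible floor of cavity/slot lower edges
g=cv2.cvtColor(T["image"],cv2.COLOR_RGB2GRAY);print(g[162:190,126:148])
E
```

```text
o [0.58629881 0.12955804] p4 pred [0.57709762 0.22511607]
[0.5948 0.322  0.041 ] rack [0.0269 0.1907]
[0.597  0.2994 0.041 ] rack [0.027 0.168]
[0.5402 0.295  0.041 ] rack [-0.03    0.1691]
[0.538 0.317 0.041] rack [-0.0301  0.1912]
[0.5674 0.3084 0.041 ] rack [-0.0017  0.1799]
[[152 176 131  95  86  85  83  78  66  69  65  67  69  77  84  70  68  68
   69  66  68  67]
 [143 153 108  68  64  63  66  68  64  69  67  68  69  74  82  72  71  68
   74  70  61  56]
 [137 137 106  75  63  67  64  67  67  68  65  65  70  72  74  65  53  54
   60  64 101  77]
 [134 136 106  76  69  69  71  71  70  73  68  54  53  60  59  57 110 131
  134 128 138  94]
 [136 136 114  76  63  53  52  74  80 102 109 131 111  79  65  61  96 128
  136 137 136 109]
 [137 140 119  79  65  50  91  83  74  80  82  94 112  85  67  60 100 127
  135 135 137 107]
 [128 120 108  81  65  54  97  92  92  98  96  95 105  84  67  65  81 125
  132 134 136 108]
 [132 130 120  85  65  53  93  88  96 153 169 169 164 109  71  66  81 125
  134 136 136 120]
 [137 136 125  86  65  57  93  86  94 164 183 183 181 123  71  66  65 119
  1
[... 1083 characters left out ...]
5 184 183 184 125  72  66  68
  124 137 138 137]
 [137 138 139 140  90  69  62  83  85  95 163 183 181 181 123  71  67  59
  120 127 119 112]
 [135 140 140 138  95  69  66  80  81  94 164 184 163 155 115  67  59  48
  125 142 132 127]
 [135 137 139 140  95  67  57  62  62  85 128 121 101 100  81  66  66  52
  121 142 135 138]
 [128 143 129 137 118  83  66  66  62  68  81  72  65  63  64  67  66  52
  122 141 139 141]
 [130 137 134 134 111  79  64  66  66  69  61  70  66  66  65  68  68  60
  121 139 140 138]
 [130 135 136 136 109  75  69  65  69  69  67  68  68  73  68  70  69  64
  107 136 147 145]
 [128 136 136 137 111  77  68  69  72  67  68  71  72  74  71  66  57  53
   87 104 102  95]]
```

```bash
python3 -m crank '{"travel":[[0.03,0.02,0.8],[0.03,0.02,1.6],[0.03,0.02,2.4],[0.03,0.02,3],[0.03,0.02,3.1]],"turn":[0,0,0,0,0]}' && python3 -m crank '{"travel":[[0,0,0.1],[0,0,0.3],[0,0,0.3]],"turn":[0,0,0]}'
python3 -c "
from h import *
plan(.4157,-.1745,.045,94)"
```

```text
clock: 31.92
tcp_pos: [0.4137, -0.1719, 0.0597]
orientation: [-0.003, -0.034, 0.999, 0.002]
wrist_force: [-0.5, 0.8, 0.4]
finger_gap: 0.0447
clock: 32.17
tcp_pos: [0.417, -0.1751, 0.0515]
orientation: [0.0, -0.033, 0.999, -0.0]
wrist_force: [-0.2, 0.2, 0.0]
finger_gap: 0.0449
at [ 0.417  -0.1751  0.0515] yaw 93.79 travel [0.03 0.02 0.16] turn -0.004
```

Slot centre by camera is about (0.568, 0.308), and its size comes out at 57×22 against 54×20. Grip the key.

```bash
python3 -m crank '{"travel":[[0.03,0.02,0.1],[0.03,0.02,0.2],[0.03,0.02,0.2]],"turn":[0,0,0]}' && python3 -m crank '{"travel":[[0,0,0],[0,0,0],[0,0,0],[0,0,0],[0,0,0]],"turn":[0,0,0,0,0]}' 5 60 && python3 -m crank '{"travel":[[0,0,0],[0,0,0],[0,0,0]],"turn":[0,0,0]}' && python3 -m crank '{"travel":[[0,0,-0.3],[0,0,-0.7],[0,0,-1.2],[0,0,-1.7],[0,0,-2.2]],"turn":[0,0,0,0,0]}' && python3 -m crank '{"travel":[[0,0,-0.8],[0,0,-1.6],[0,0,-1.6]],"turn":[0,0,0]}'
```

```text
clock: 32.42
tcp_pos: [0.4151, -0.1745, 0.0433]
orientation: [0.0, -0.033, 0.999, -0.0]
wrist_force: [0.4, -0.4, -0.3]
finger_gap: 0.0448
clock: 32.83
tcp_pos: [0.4153, -0.1747, 0.0437]
orientation: [0.0, -0.033, 0.999, -0.0]
wrist_force: [-0.9, 0.4, 4.9]
finger_gap: 0.0129
clock: 33.08
tcp_pos: [0.4153, -0.1747, 0.0437]
orientation: [0.0, -0.033, 0.999, -0.0]
wrist_force: [-1.2, 0.2, 6.1]
finger_gap: 0.0129
clock: 33.5
tcp_pos: [0.4146, -0.1741, 0.1316]
orientation: [-0.001, -0.033, 0.999, 0.0]
wrist_force: [0.3, 0.0, -1.6]
finger_gap: 0.0133
clock: 33.75
tcp_pos: [0.4177, -0.1761, 0.2007]
orientation: [0.004, -0.033, 0.999, -0.003]
wrist_force: [1.5, -0.6, -1.7]
finger_gap: 0.0132
```

```bash
python3 -m crank '{"travel":[[-1.5,3.9,0],[-1.5,3.9,0],[-1.5,3.9,0],[-1.5,3.9,0],[-1.5,3.9,0]],"turn":[0,0,0,0,0]}' && python3 -m crank '{"travel":[[-1.5,3.9,0],[-1.5,3.9,0],[-1.5,3.9,0],[-1.5,3.9,0],[-1.5,3.9,0]],"turn":[0,0,0,0,0]}' && python3 -m crank '{"travel":[[-0.5,1,0],[-1,2,0],[-1.3,3,0],[-1.5,3.9,0],[-1.5,3.9,0]],"turn":[-0.03,-0.03,-0.03,-0.03,-0.03]}' && python3 -m crank '{"travel":[[0,0,0.5],[0,0,1],[0,0,1],[0,0,1]],"turn":[0,0,0,0]}'
python3 -c "
from h import *
plan(.568,.3085,.1,95.5)"
```

```text
clock: 34.17
tcp_pos: [0.4656, -0.0087, 0.1946]
orientation: [0.0, -0.036, 0.999, 0.001]
wrist_force: [-0.2, -0.9, -1.5]
finger_gap: 0.013
clock: 34.58
tcp_pos: [0.5158, 0.1508, 0.1942]
orientation: [0.0, -0.036, 0.999, 0.001]
wrist_force: [0.6, -0.7, -1.5]
finger_gap: 0.0128
clock: 35.0
tcp_pos: [0.5645, 0.3105, 0.193]
orientation: [-0.0, -0.051, 0.999, 0.001]
wrist_force: [-0.1, 0.1, -1.1]
finger_gap: 0.0132
clock: 35.33
tcp_pos: [0.5627, 0.3034, 0.1533]
orientation: [-0.002, -0.048, 0.999, -0.001]
wrist_force: [-0.5, 0.9, -0.3]
finger_gap: 0.013
at [0.5627 0.3034 0.1533] yaw 95.46 travel [-0.15  0.12  1.33] turn -0.001
```

```bash
python3 -m crank '{"travel":[[-0.13,0.12,0.5],[-0.13,0.12,1],[-0.13,0.12,1.4],[-0.13,0.12,1.4],[-0.13,0.12,1.4]],"turn":[0,0,0,0,0]}' && python3 -m crank '{"travel":[[0,0,0],[0,0,0]],"turn":[0,0]}'
python3 - <<'E'
from h import *
plan(.568,.3085,.0547,95.5)
T=shot("top");S=shot("side")
p=proj(S,[.568,.308,.05]);print(p);x,y=int(p[0]),int(p[1])
a=cv2.resize(S["image"][y-30:y+30,x-40:x+40,::-1],(800,600),interpolation=cv2.INTER_CUBIC)
cv2.imwrite("pics/v.png",a)
E
```

```text
clock: 35.75
tcp_pos: [0.5688, 0.309, 0.0997]
orientation: [-0.0, -0.047, 0.999, -0.0]
wrist_force: [0.1, -0.1, -1.1]
finger_gap: 0.0131
clock: 35.92
tcp_pos: [0.5702, 0.3098, 0.1014]
orientation: [0.002, -0.047, 0.999, 0.0]
wrist_force: [0.1, -0.4, -1.2]
finger_gap: 0.0133
at [0.5702 0.3098 0.1014] yaw 95.44 travel [ 0.06 -0.03  1.17] turn -0.001
[234.97242734 159.96239492]
```

View pics/v.png

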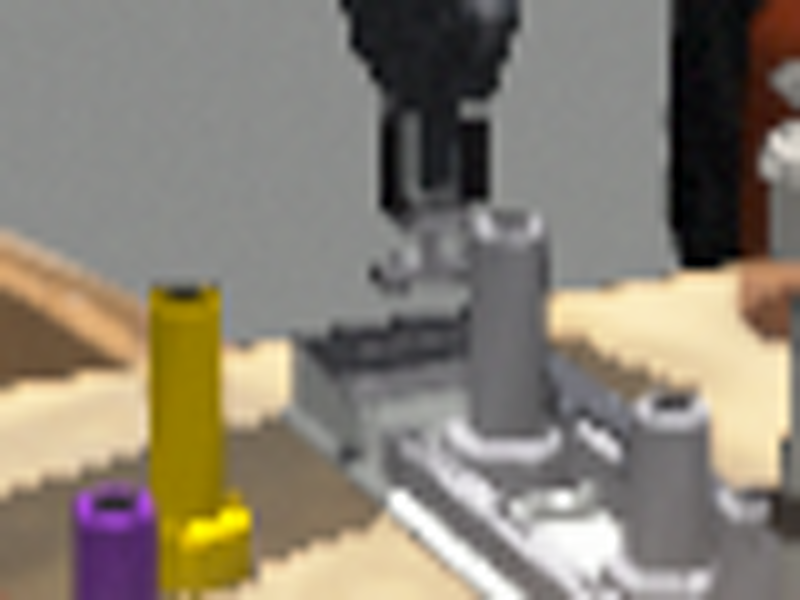

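The key hangs upright over the slotted plate. Lower it.

```bash
python3 -m crank '{"travel":[[0.05,-0.02,0.2],[0.05,-0.02,0.45],[0.05,-0.02,0.45],[0.05,-0.02,0.45]],"turn":[0,0,0,0]}' && python3 -m crank '{"travel":[[0,0,0.1],[0,0,0.15],[0,0,0.15]],"turn":[0,0,0]}'
python3 -c "
from h import *
plan(.568,.3085,.0547,95.5)"
```

```text
clock: 36.35
tcp_pos: [0.5659, 0.3081, 0.0798]
orientation: [-0.001, -0.048, 0.999, -0.0]
wrist_force: [-0.8, 0.1, -0.8]
finger_gap: 0.0131
clock: 36.6
tcp_pos: [0.5667, 0.3084, 0.0746]
orientation: [-0.0, -0.048, 0.999, -0.0]
wrist_force: [0.1, 0.7, -1.6]
finger_gap: 0.0132
at [0.5667 0.3084 0.0746] yaw 95.46 travel [-0.03 -0.    0.5 ] turn -0.001
```

```bash
python3 -m crank '{"travel":[[-0.02,0,0.05],[-0.02,0,0.15],[-0.02,0,0.2],[-0.02,0,0.2]],"turn":[0,0,0,0]}' && python3 -m crank '{"travel":[[0,0,0.1],[0,0,0.2],[0,0,0.25],[0,0,0.25]],"turn":[0,0,0,0]}'
```

```text
clock: 36.93
tcp_pos: [0.5681, 0.3089, 0.0724]
orientation: [0.002, -0.048, 0.999, 0.0]
wrist_force: [-10.7, -3.4, 26.1]
finger_gap: 0.0132
clock: 37.27
tcp_pos: [0.5677, 0.3085, 0.0566]
orientation: [-0.0, -0.048, 0.999, -0.0]
wrist_force: [-0.3, 0.8, -1.7]
finger_gap: 0.0131
```

It caught the edge briefly (26 N), then went in free. On to the collar.

```bash
python3 -m crank '{"travel":[[0,0,0.04],[0,0,0.04],[0,0,0.04]],"turn":[0,0,0]}' && python3 -m crank '{"travel":[[0,0,0.04],[0,0,0.04],[0,0,0.04]],"turn":[0,0,0]}'
```

```text
clock: 37.52
tcp_pos: [0.5681, 0.3086, 0.0553]
orientation: [0.0, -0.047, 0.999, -0.0]
wrist_force: [-0.0, 0.2, -1.1]
finger_gap: 0.0135
clock: 37.77
tcp_pos: [0.5683, 0.3087, 0.0547]
orientation: [0.001, -0.048, 0.999, 0.0]
wrist_force: [-0.8, -1.6, 3.6]
finger_gap: 0.013
```

The collar rests at the predicted height. Quarter turn in steps.

```bash
python3 -m crank '{"travel":[[0,0,0],[0,0,0],[0,0,0],[0,0,0],[0,0,0]],"turn":[0.12,0.24,0.36,0.48,0.52]}' && python3 -m crank '{"travel":[[0,0,0],[0,0,0],[0,0,0],[0,0,0],[0,0,0]],"turn":[0.12,0.24,0.36,0.48,0.52]}'; python3 -c "
from h import *
plan(.5683,.3087,.0547,5.5); print(get_state()['ft_torque'])"
```

```text
clock: 38.18
tcp_pos: [0.569, 0.3091, 0.0548]
orientation: [0.001, 0.213, 0.977, 0.001]
wrist_force: [0.9, 0.7, 1.7]
finger_gap: 0.0134
clock: 38.6
tcp_pos: [0.5697, 0.3104, 0.0549]
orientation: [0.001, 0.457, 0.889, 0.002]
wrist_force: [3.3, 4.7, 0.0]
finger_gap: 0.0129
at [0.5697 0.3104 0.0549] yaw 35.6 travel [-0.01 -0.05  0.  ] turn 0.525
[ 0.95036866 -0.49935606 -0.01217816]
```

```bash
python3 -m crank '{"travel":[[0,0.04,0],[0,0.04,0],[0,0.04,0],[0,0.04,0],[0,0.04,0]],"turn":[0.12,0.24,0.36,0.48,0.53]}' && python3 -m crank '{"travel":[[0,0,0],[0,0,0]],"turn":[0,0]}'; python3 -c "
from h import *
plan(.5683,.3087,.0547,5.5); print(get_state()['ft_torque'])"
```

```text
clock: 39.02
tcp_pos: [0.571, 0.3113, 0.0549]
orientation: [0.0, 0.674, 0.739, 0.002]
wrist_force: [2.7, 3.4, 0.5]
finger_gap: 0.013
clock: 39.18
tcp_pos: [0.5706, 0.3111, 0.0549]
orientation: [0.0, 0.671, 0.741, 0.002]
wrist_force: [2.2, 5.3, 1.1]
finger_gap: 0.013
at [0.5706 0.3111 0.0549] yaw 5.64 travel [-0.06 -0.06  0.  ] turn 0.002
[ 1.15540879 -0.56395853  0.04587784]
```

Turned about 90°. Release, retreat, check.

```bash
python3 -m crank '{"travel":[[0,0,0],[0,0,0],[0,0,0],[0,0,0]],"turn":[0,0,0,0]}' 45 && python3 -m crank '{"travel":[[0,0,-0.5],[0,0,-1.5],[0,0,-2.5],[0,0,-3.5],[0,0,-3.5]],"turn":[0,0,0,0,0]}' && python3 -m crank '{"travel":[[-1,-1,0],[-2,-2,0],[-3,-3,0],[-3.5,-4,0],[-3.5,-4,0]],"turn":[0,0,0,0,0]}' && python3 -m crank '{"travel":[[-4,-1,0],[-4,-1,0],[-4,-1,0],[-4,-1,0],[-4,-1,0]],"turn":[0,0,0,0,0]}'
python3 - <<'E'
from h import *
T=shot("top");S=shot("side")
a=cv2.resize(T["image"][140:265,110:350,::-1],(640,333),interpolation=cv2.INTER_CUBIC)
b=cv2.resize(T["image"][155:199,115:155,::-1],(240,264),interpolation=cv2.INTER_CUBIC)
c=cv2.resize(S["image"][130:196,195:295,::-1],(400,264),interpolation=cv2.INTER_CUBIC)
cv2.imwrite("pics/w.png",np.vstack([a,np.hstack([b,c])]))
E
```

```text
clock: 39.52
tcp_pos: [0.5686, 0.309, 0.0536]
orientation: [-0.0, 0.672, 0.74, -0.001]
wrist_force: [0.4, 0.0, 0.2]
finger_gap: 0.0448
clock: 39.93
tcp_pos: [0.5727, 0.3108, 0.2035]
orientation: [0.003, 0.672, 0.74, 0.006]
wrist_force: [0.9, 0.5, 1.2]
finger_gap: 0.0446
clock: 40.35
tcp_pos: [0.4252, 0.1567, 0.1934]
orientation: [0.0, 0.672, 0.74, -0.0]
wrist_force: [-0.0, -0.5, 0.7]
finger_gap: 0.0447
clock: 40.77
tcp_pos: [0.4015, -0.011, 0.1941]
orientation: [0.001, 0.676, 0.737, -0.001]
wrist_force: [0.7, 0.4, 0.0]
finger_gap: 0.0452
```

View pics/w.png

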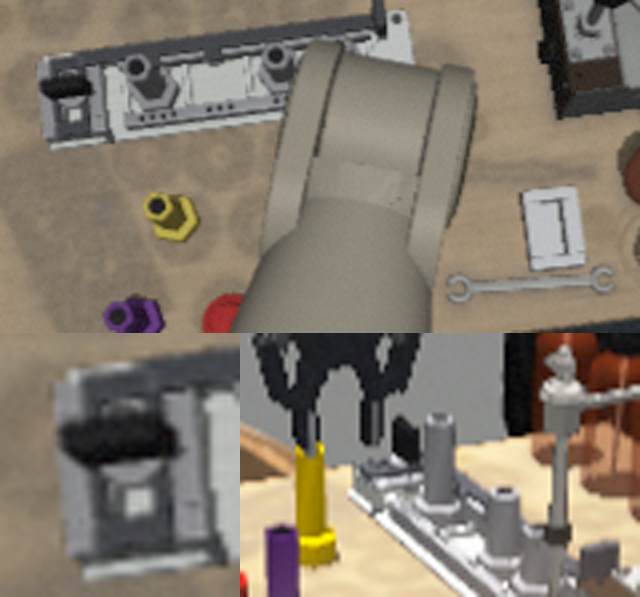

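The key stands in the lock with its handle across the slot, and the adapters are upright under the tabs. Measure the handle angle.

```bash
python3 - <<'E'
from h import *
T=shot("top");g=cv2.cvtColor(T["image"],cv2.COLOR_RGB2GRAY)
print(g[166:180,121:147])
k,l,st,ce=cv2.connectedComponentsWithStats((g[164:182,120:148]<45).astype(np.uint8))
for i in range(1,k):
    if st[i,4]>25:
        pts=np.argwhere(l==i)[:,::-1]+[120,164]; W=np.array([onz(T,*p,.084)[:2] for p in pts])
        v=np.linalg.eigh(np.cov(W.T))[1][:,1]; print(st[i],W.mean(0),cv2.minAreaRect(W.astype(np.float32)),np.degrees(np.arctan2(v[1],v[0]))%180)
E
```

```text
[[122 121 118 140 142 138 138 114  79  64  56  50  72  83 103 113 135 113
   77  67  63  93 128 138 138 139]
 [121 123 122 143 142 139 144 119  80  68  50  94  84  75  80  87  97 112
   80  63  63  94 129 135 136 139]
 [124 121 123 136 131 133 123 108  81  69  57  85  67  60  64  56  50  61
   46  39  42  80 124 136 140 136]
 [124 126 124 136 116  96  89  87  60  40  36  43  35  35  41  38  30  27
   25  30  29  69 123 136 139 138]
 [124 131 128 118  75  50  47  46  34  26  26  27  29  29  32  32  30  32
   33  28  15  36  75 121 137 139]
 [127 129 128  93  51  23  29  32  35  32  38  27  35  35  40  38  37  39
   41  23  26  13  23  84 131 140]
 [130 128 129 107  58  41  37  36  36  28  38  37  39  35  29  38  27  29
   27  22  21  17  13  65 125 139]
 [133 128 124 110  61  35  29  40  34  29  30  30  27  20  24  27  19  24
   16  17  10  13  14  55 122 139]
 [129 126 123 123  81  33  21  23  19  21  14  20  13  14  17  12  11  11
   12  15  17  10  11  51  87 128]
 [130 123 121 127 128  76  14  10  18  12  19  13  20  12  11  10  13  16
   15  16  36  26  37  63 112 139]
 [126 124 124 132 134 129  85  43  10  17  11  15  19  40  64  72  72  93
  122 128 110  68  92 118 136 138]
 [124 122 125 125 136 139 133 108  62  39  57 115 129 128 129 130 132 133
  139 138  96  58 100 127 138 141]
 [124 120 123 124 132 138 140 139 111  75  68 103 135 140 141 140 140 140
  132  98  68  61  99 130 137 141]
 [127 127 123 122 132 138 138 139 116  83  67  64  91 123 138 138 136 126
   99  71  67  65  87 124 138 143]]
[  6   4  18  10 125] [0.56511413 0.30069747] ((0.5653338432312012, 0.30111613869667053), (0.021347228437662125, 0.04492969438433647), 7.1887383460998535) 92.846179588174
```

Handle axis is 92.8° by fit and 97° by box, against 95.5° for the rack row, so the key is turned a full quarter. Hand in.

```bash
python3 -c "
from workcell import *
print(hand_in())"
```

```text
the job is handed in; nothing more can be done
None
```

The rack is loaded, the keeper bar is closed and the key is locked. I handed the job in with about 41 of the 210 s used.

**Adapters:** Three were on the bench. The 76 mm one is in pocket 1, the 88 mm in pocket 2 and the 112 mm in pocket 4. The 100 mm one was missing, so pocket 3 is empty. The last view shows those in pockets 2 and 4 upright (pocket 1 was hidden by the arm). The feet in pockets 1 and 2 also showed square in an earlier close-up. I felt floor contact for pockets 2 and 4. In pocket 1 I felt none, but the adapter was let go at the computed floor height.

**Keeper:** I slid it 31.9 mm by the fin (32 mm is fully closed) and pushed it against its stop with 14 N. The camera showed the tabs over the feet.

**Key:** It caught the slot edge once on the way in (26 N), then slid in freely. The collar came to rest at the expected height. After the quarter turn the handle measured 93–97° against the rack row's 95.5°. I did not tug on it to test the lock.

**Other items:** In the last top view the spanner, the yellow adapter and one purple one looked undisturbed. The rest were partly hidden or out of frame, and I did not measure any of them.

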